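Set up a board for its burn-in test

ROBOT

A 6-joint arm with a two-finger parallel gripper is mounted at the origin on the work surface. World frame = base frame: x ahead of the robot, y to its left, z up, the work surface at z = 0. Lengths are in mm, angles in rad, forces in N, time in s.
With the tool pointing down it reaches from about 275 to 750 mm from the base axis. Payload 10.2 kg.
Tool frame: the origin (TCP) lies midway between the tips of the shut fingers; the grasp point (between the pads) lies 19 mm behind it; y points along the fingers, z is the direction in which the jaws open and shut, and the axes are right-handed (so a half turn about y gives the same grasp; the last joint's range is limited). The gripper opens to 85 mm and grips with 20 to 120 N. Pads are 22 mm wide; open, the fingers measure 114 mm over their backs; the gripper's body (76 mm by 85 mm) begins 54 mm behind the grasp point. The pads swing forward as they close: fully open they stand 13 mm farther back than shut.
Start: joints at [-1.51, 0.313, 1.498, -0, 1.331, -0.223], TCP at [146.99, -504.009, 231.294] pointing down, gripper open.
Joint ranges: [-2.94, 2.94], [-0.97, 2.17], [0.19, 2.56], [-1.23, 4.37], [0.02, 3.11], [-2.88, 2.88]. Speed limits (rad/s): [2.39, 2.39, 3.01, 3.14, 3.14, 3.14].

INTERFACE

Orientations are given as a unit quaternion [w, x, y, z].
In Python, from rig import ctrl gives the robot as it stands.
- The arm moves only by the shell command python3 -m inch 'ROWS' [OPENING] [FORCE]. ROWS is JSON, one flat list of numbers, 6 for each row, row after row: the shift along the tool's x, y, z in cm, then the turn, a rotation vector about the tool's x, y, z in rad. A call has 1 to 8 rows; each row is the pose to reach, as a shift and turn from the pose commanded when the call began, along the tool's axes at that moment; what a row does not reach only later rows make up. A row lasts 1/12 s, in which the tool goes at most 41.7 mm and 7.16 degrees, less where a joint would pass 70% of its speed; a pose out of reach is approached as far as the arm can. A call with a gripper value outside its range is refused whole. OPENING is the gripper command: -1 is fully open, 1 is shut, values between are in proportion, set as the call begins (- or left out, the last holds). The fingers move at their own pace and stop on an object; FORCE is the grip in N (left out, the last holds). Time passes only in rows, so rows that repeat a pose let the fingers close. It gives the time, the measured TCP pose, the force and the opening at its end, in the units of the state.
- ctrl.sense(): the state, without advancing time (a new reading comes with each control period).
- ctrl.capture(name): name is "side" or "top" or "wrist"; returns the picture (420x560x3 uint8, red, green, blue); there is no depth.
- ctrl.get_calibration(name): a dict with "fx", "fy", "cx", "cy" (pixels), "k1" (the pictures are not rectified: a ray, as slopes to the right and down, at radius r is drawn at 1 + k1 r^2 times it, then the intrinsics apply), "world_to_cam" (4x4, takes a point from world to camera coordinates). Camera axes: x right, y down, z forward; pixel columns grow to the right and rows downward; lengths in mm; the calibration is good to about 2 mm. A picture is of the moment at which its call begins: read the wrist's pose just before it. get_calibration takes no time and is no camera call; for the wrist camera it gives the pose at the moment of the call.
- ctrl.finish_job(): hands the job in, once; it reports no verdict.
Trained networks look in the newest picture that a camera, given by its name, has taken for a name from the list of things; names that differ only in an ending like _2 or _b are one class to them, and where a whole thing is asked for, a point or a joint stands for the part that bears it (a point fixed in the world has none). Each returns a list of dicts, best first, with "score" (0 to 1); they miss things now and then, are a little off and sometimes report something else, mostly with a low value. They report only what shows in the picture. A call takes as long as a camera call. They do not tell look-alikes from the thing itself.
- ctrl.search_frame(thing, camera): "uv" ([column, row] in pixels, amid what is visible of it).
The state is a dict: "time_s": time; "joints": joint angles; "dq": joint speeds; "tau": joint torques, N m; "eef_pos": TCP position; "ee_rot": TCP orientation; "force": force on the tool from outside, world axes, zero at the start; "wrist_torque": the same for the moment, N m; "grip_width": opening from 0.0 (shut) to 1.0 (fully open).
Only numpy, scipy, OpenCV 4.12 (cv2) and the standard library are available. Lean on these libraries where they do the work, as an engineer would, in place of code of your own. Each camera call takes 0.05 s, during which the arm holds its last target.

TASK

Set up the burn-in test: drop the processor module into the socket of the green test board, turned so that the notch in its base takes the socket's red peg, then set the heat sink centred on top of the module and the fan centred on top of the heat sink, both upright. On the grey-green mat, lay the power brick flat midway between the blue meter and the yellow relay box, in line with the two and with its orange end towards the blue meter, and stand the round logger upright in the middle of the yellow box's top. Leave everything released and at rest.

Things in the scene. Friction and masses are not known exactly. Their poses are not given: they have to be found in the camera images.
- module_c (a point): Loose processor module, 34 mm tall, 120 g: green base 56 x 56 x 10 mm, on it a centred steel can 36 x 36 mm, 24 mm tall. Notch right through the base, 14 mm wide, 10 mm deep, mid +x edge; red dot on the can's top on that side. Point: its centre, 17 mm above its underside; x to the notch, z up. Grip the can, fingertips more than 10 mm above the underside, to clear the socket's walls.
- sink_c (a point): Aluminium heat sink with upright fins, loose, 50 x 50 mm and 32 mm tall, 150 g, may be gripped across either pair of sides. This point is its centre, 16 mm above its underside; z up, fins run along y. It goes on top of the module's can in any yaw.
- fan_c (a point): Black square cooling fan with grey blades and a white hub, loose, 50 x 50 mm and 20 mm tall, 60 g. This point is its centre, 10 mm above its underside; z up. It goes on top of the heat sink in any yaw.
- brick_c (a point): Black power brick, loose, 85 mm long (x), 42 mm wide (y), 28 mm tall, 200 g, with an orange band round its +x end and a white label on top. This point is its centre, 14 mm above its underside; x points to the orange end, z up.
- logger_c (a point): Round data logger, loose, a white disc 50 mm across and 26 mm tall with a red ring on top, 120 g. This point is its centre, 13 mm above its underside; z up.
- board: Fixed green test board, 120 x 120 mm, upper face 10 mm above the table. Socket in the middle: 4 white walls 7 mm high sloping out, 61 mm apart at the foot, 69 at the top; the module's base rests inside on the green face. Red peg 6 mm across, 7 high, 24 mm from centre on the +x side (red bar outside it) fits the notch: seated module has the board's yaw. Edge parts 8 mm high. Origin: centre of underside; z up.
- mat: Grey-green mat, fixed, 110 mm (x) by 280 mm (y), 3 mm thick, carrying the blue meter and the yellow relay box on its centre line, one 100 mm to the +y and one 100 mm to the -y side of its centre (which is where varies). Origin: centre of its underside, midway between the two; z up. The power brick belongs at its centre, its length along the mat's y.
- meter: Blue meter with a pale screen and a round black dial, fixed on the mat, 80 mm (x) by 55 mm (y), 28 mm tall. Origin at the centre of its underside, 3 mm above the table; z up.
- relay: Yellow relay box with a flat top, fixed on the mat, 80 mm (x) by 55 mm (y), 28 mm tall: its top is 31 mm above the table. Origin at the centre of its underside, 3 mm above the table; z up.
There are look-alikes about, which are no part of the job. Of the things like the part that bears brick_c, leave any that is brown, pink or purple; of the rest the larger one is meant.

How it is judged (in metres and radians):
On the way, in this order (a step that is already met when the one before it is completed fails the run):
1. the module is seated in the socket, notch over the peg (horizontal distance between module_c and board below 0.006 m and z of module_c in the frame of board between 0.024 and 0.03 m and angle between the x axis of module_c and the x axis of board, either way round below 0.2 rad and angle between module_c's own z axis and vertical below 0.1 rad), for 0.2 s.
2. the heat sink stands on the seated module (all of step 1 and horizontal distance between sink_c and module_c below 0.012 m and z of sink_c in the frame of module_c between 0.029 and 0.037 m and angle between sink_c's own z axis and vertical below 0.1 rad), for 0.2 s.
3. the fan lies on the heat sink (all of step 2 and horizontal distance between fan_c and sink_c below 0.012 m and z of fan_c in the frame of sink_c between 0.022 and 0.03 m and angle between fan_c's own z axis and vertical below 0.1 rad), for 0.2 s.
At the end, for the whole second after the job is handed in: Module seated, within 6 mm and 0.2 rad; sink on it and fan on sink, each within 12 mm of centre; brick on mat within 14 mm of midway between meter and relay box, in line within 0.25 rad, orange end to meter; logger on relay box within 14 mm; heights within 4 mm, upright within 0.1 rad, at rest (all of step 3 and horizontal distance between brick_c and mat below 0.014 m and z of brick_c in the frame of mat between 0.013 and 0.021 m and angle between each of brick_c, logger_c's own z axis and vertical below 0.1 rad and angle between the x axis of brick_c and the y axis of mat, either way round below 0.25 rad and x of meter in the frame of brick_c above 0.05 m and horizontal distance between logger_c and relay below 0.014 m and z of logger_c in the frame of relay between 0.037 and 0.045 m and linear speed of each of module, sink, fan, brick, logger below 0.02 m/s); the robot touches nothing.
It also fails if it takes over 131 s, if anything falls off the work surface, if the arm or the gripper's body presses on something with over 40 N, if the wrist force passes 120 N, or if a joint passes its speed limit or range.

## Working session

There is one attempt and no reset: what is moved stays moved. The work goes in short steps, Python scripts to look and compute and a shell command to move; the robot and the scene stay as the last step left them, time stands still between calls to the robot, and variables do not carry over. Pictures are saved under pics/ and viewed, and the job is handed in when it is done.

```bash
ls -la; mkdir -p pics; python3 - <<'E'
from rig import ctrl
import cv2
print(ctrl.sense())
for n in ("side","top","wrist"):
    im=ctrl.capture(n); cv2.imwrite(f"pics/{n}0.png",im[:,:,::-1])
    c=ctrl.get_calibration(n); print(n,c)
E
```

```text
total 12
drwxr-xr-x  3 agent agent 4096 Dec  7 09:43 .
drwxr-xr-x 23 root  root  4096 Dec  7 09:43 ..
drwxr-xr-x  2 agent agent 4096 Dec  7 09:43 pics
{'time_s': 0.0, 'joints': array([-1.51043531e+00,  3.13432848e-01,  1.49846166e+00, -1.15033937e-05,
        1.33097994e+00, -2.23373277e-01]), 'dq': array([ 2.99915054e-04,  9.29365546e-06, -1.09803653e-03, -2.26844321e-04,
        8.50664318e-04, -5.14772522e-04]), 'tau': array([-1.77986194e-04, -4.12267506e+01, -2.59741116e+01, -1.93599399e-04,
        4.14141890e-03,  3.94868820e-06]), 'eef_pos': array([ 146.95259915, -503.74048568,  230.73459609]), 'ee_rot': array([ 0.10001296, -0.09994704,  0.70045471, -0.69955071]), 'force': array([-0.07823536,  0.26383986, -0.36038533]), 'wrist_torque': array([-0.02129711,  0.00252043, -0.04304483]), 'grip_width': 0.9996597877764467}
side {'fx': 379.47349792100323, 'fy': 379.47349792100323, 'cx': 278.0146496173605, 'cy': 211.9227077524483, 'k1': 0.0025080031752456374, 'world_to_cam': array([[-9.88514790e-01, -1.51092690e-01,  3.08379617e-03,
         4.37452794e+02],
       [-8.48911789e-02,  5
[... 518 characters left out ...]
9e-01,
         4.46783640e+02],
       [ 1.39886932e-01,  1.64708806e-02, -9.90030483e-01,
         1.27069392e+03],
       [ 0.00000000e+00,  0.00000000e+00,  0.00000000e+00,
         1.00000000e+00]])}
wrist {'fx': 343.58316756201606, 'fy': 343.58316756201606, 'cx': 279.69443538396513, 'cy': 209.6033679869925, 'k1': 0.015616443987683202, 'world_to_cam': array([[ 2.79761891e-01, -9.60069385e-01, -2.46442975e-04,
        -5.25371784e+02],
       [-9.27874210e-01, -2.70446195e-01,  2.56726130e-01,
        -3.49263477e+01],
       [-2.46541547e-01, -7.15935196e-02, -9.66484161e-01,
         3.77972816e+02],
       [ 0.00000000e+00,  0.00000000e+00,  0.00000000e+00,
         1.00000000e+00]])}
```

View pics/top0.png

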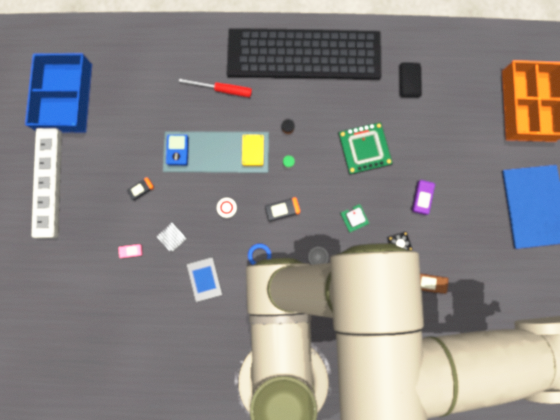

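View pics/side0.png

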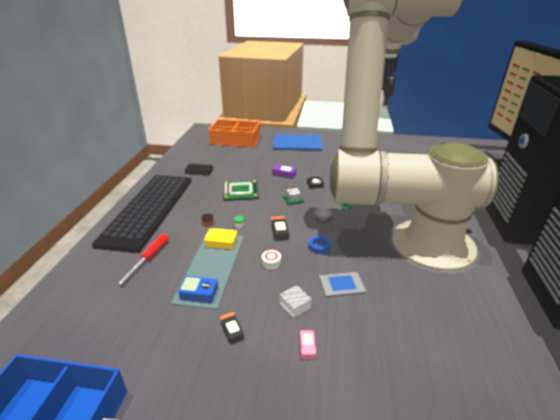

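View pics/wrist0.png

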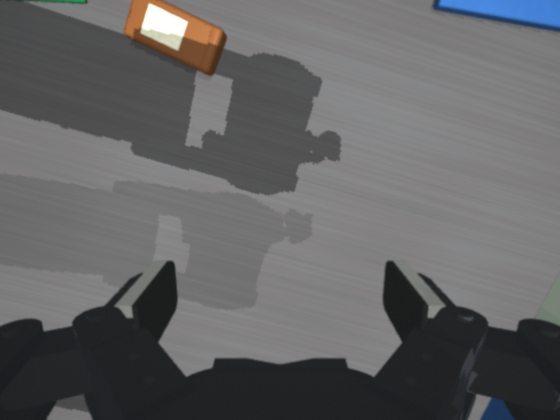

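```bash
cat > h.py <<'E'
import numpy as np, cv2
from scipy.spatial.transform import Rotation as R
from rig import ctrl
def px2w(cal,uv,z):
    uv=np.asarray(uv,float); d=np.array([(uv[0]-cal['cx'])/cal['fx'],(uv[1]-cal['cy'])/cal['fy']])
    s=d.copy()
    for _ in range(20): s=d/(1+cal['k1']*(s@s))
    T=np.asarray(cal['world_to_cam']); Rm=T[:3,:3]; o=-Rm.T@T[:3,3]
    r=Rm.T@np.array([s[0],s[1],1.]); return o+r*(z-o[2])/r[2]
def w2px(cal,p):
    T=np.asarray(cal['world_to_cam']); q=T[:3,:3]@np.asarray(p,float)+T[:3,3]
    s=q[:2]/q[2]; s=s*(1+cal['k1']*(s@s))
    return np.array([cal['fx']*s[0]+cal['cx'],cal['fy']*s[1]+cal['cy']])
def tool():
    s=ctrl.sense(); q=s['ee_rot']; return np.array(s['eef_pos']),R.from_quat([q[1],q[2],q[3],q[0]])
def snap(cam,name,crop=None,scale=1):
    c=ctrl.get_calibration(cam); im=ctrl.capture(cam)[:,:,::-1].copy()
    np.savez(f"pics/{name}.npz",im=im,**{k:np.asarray(v) for k,v in c.items()})
    o=im
    if crop: x0,y0,x1,y1=crop; o=im[y0:y1,x0:x1]
    o=cv2.resize(o,None,fx=scale,fy=scale,interpolation=cv2.INTER_CUBIC); cv2.imwrite(f"pics/{name}.png",o)
    return c,im
def load(name):
    d=np.load(f"pics/{name}.npz"); return {k:d[k] for k in ('fx','fy','cx','cy','k1','world_to_cam')},d['im']
def plan(p,yaw=None,zdir=None):
    """shift (cm) and turn in tool axes to get TCP to p, tool down, jaw axis z at world yaw"""
    t,r=tool()
    y=np.array([0,0,-1.]); 
    if yaw is None: zz=r.as_matrix()[:,2].copy(); zz[2]=0; zz/=np.linalg.norm(zz)
    else:
        zz=np.array([np.cos(yaw),np.sin(yaw),0.])
        if zz@r.as_matrix()[:,2]<0: zz=-zz
    M=np.c_[np.cross(y,zz),y,zz]
    rv=(r.inv()*R.from_matrix(M)).as_rotvec()
    return np.round(r.inv().apply(np.asarray(p,float)-t)/10,2),np.round(rv,3)
E
python3 - <<'E'
from h import *
c,im=snap("top","top1",(110,110,450,310),2.3)
Z={'module_c':34,'sink_c':32,'fan_c':20,'brick_c':28,'logger_c':26,'board':10,'mat':3,'meter':31,'relay':31}
for n,z in Z.items():
    for d in ctrl.search_frame(n,"top")[:3]: print(n,np.round(d['uv'],1),round(d['score'],2),np.round(px2w(c,d['uv'],z)[:2],1))
E
```

```text
module_c [351.9 220.9] 0.87 [ 408.4 -168.4]
module_c [228.4 208.7] 0.55 [433.7 147.1]
sink_c [169.5 236.3] 0.93 [360.  295.9]
fan_c [402.3 239.6] 0.73 [ 364.2 -299.9]
brick_c [282.5 207.5] 0.81 [440.3   8.8]
brick_c [130.6 250.1] 0.79 [322.6 395.9]
brick_c [432.6 282.1] 0.73 [ 257.2 -374.2]
logger_c [228.6 209.6] 0.75 [432.5 147.4]
board [367.2 148.4] 0.83 [ 604.9 -212.4]
board [284.2 208.7] 0.39 [439.7   4.4]
mat [213.4 155.4] 0.71 [580.2 195.5]
meter [176.9 148.7] 0.8 [590.  288.3]
relay [256.5 148.1] 0.75 [594.8  79.5]
relay [281.9 208.2] 0.68 [438.   10.3]
```

View pics/top1.png

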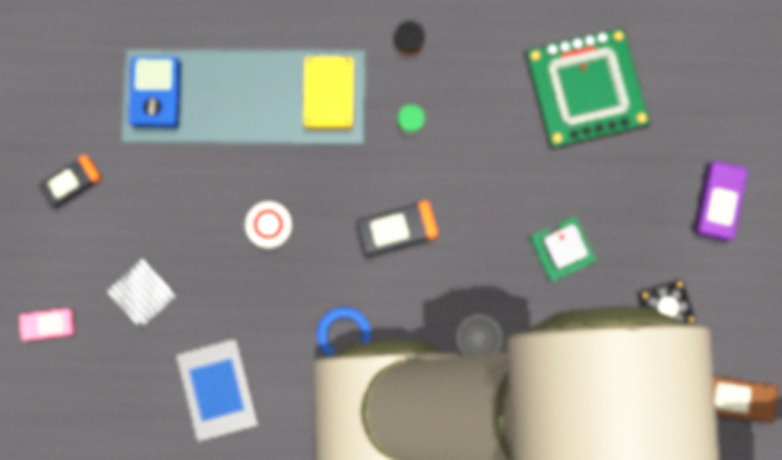

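```bash
python3 - <<'E'
from h import *
t,r=tool(); print(t,r.as_matrix().round(3))
c=ctrl.get_calibration("wrist");T=c['world_to_cam'];o=-T[:3,:3].T@T[:3,3]
print("cam in tool",r.inv().apply(o-t), "cam axes in tool",(r.as_matrix().T@T[:3,:3].T).round(3))
for uv in [(0,0),(560,0),(280,210),(0,420),(560,420)]: print(uv,px2w(c,uv,0).round(0), r.inv().apply(px2w(c,uv,0)-t).round(0))
ct,im=load("top1")
def q(pts,z):
    P=np.array([px2w(ct,(110+u/2.3,110+v/2.3),z)[:2] for u,v in pts]); print(P.round(1).tolist(),P.mean(0).round(1)); 
    for i in range(len(P)):
        d=P[(i+1)%len(P)]-P[i]; print("   ",np.linalg.norm(d).round(1),np.degrees(np.arctan2(d[1],d[0])).round(1))
print('board');q([(527,50),(624,31),(648,124),(552,147)],10)
print('module base');q([(530,245),(577,217),(597,262),(553,280)],10)
print('sink');q([(107,293),(142,258),(176,295),(141,326)],32)
print('mat');q([(126,50),(365,50),(364,144),(121,142)],3)
print('brick');q([(358,225),(431,200),(438,236),(368,256)],28)
E
```

```text
[ 147.00851307 -503.9886464   231.29037513] [[-0.96 -0.    0.28]
 [-0.28  0.   -0.96]
 [ 0.   -1.   -0.  ]]
cam in tool [ -63.12580028 -143.25228402    0.54265195] cam axes in tool [[ 0.     0.966  0.257]
 [-0.001 -0.257  0.966]
 [ 1.    -0.     0.001]]
(0, 0) [ 237. -200.    0.] [-171.  231. -267.]
(560, 0) [ 387. -715.    0.] [-171.  231.  269.]
(280, 210) [ 112. -515.    0.] [ 37. 231.   1.]
(0, 420) [-267. -241.    0.] [ 324.  231. -369.]
(560, 420) [ -61. -952.    0.] [325. 231. 372.]
board
[[649.0, -138.0], [674.2, -250.8], [564.2, -277.1], [535.1, -166.7]] [ 605.6 -208.1]
    115.6 -77.4
    113.1 -166.6
    114.2 104.8
    117.5 14.2
module base
[[422.0, -141.8], [454.9, -195.0], [404.1, -217.5], [382.9, -167.9]] [ 416.  -180.5]
    62.5 -58.2
    55.5 -156.1
    54.0 113.2
    47.0 33.6
sink
[[356.5, 329.3], [396.4, 291.9], [355.9, 251.9], [320.8, 289.4]] [357.4 290.6]
    54.7 -43.2
    56.9 -135.3
    51.4 133.1
    53.5 48.2
mat
[[643.6, 329.8], [647.6, 49.7], [536.0, 48.2], [533.6, 329.6]] [590.2 189.3]
    280.2 -89.2
    111.6 -179.3
    281.4 90.5
    110.0 0.1
brick
[[438.6, 52.0], [468.4, -29.0], [428.0, -37.3], [404.1, 40.1]] [434.8   6.5]
    86.3 -69.8
    41.3 -168.3
    81.0 107.1
    36.6 19.1
```

```bash
python3 - <<'E'
from h import *
print(plan([378,-195,160],np.radians(-62)))
E
```

```text
(array([-30.83,   7.13, -23.19]), array([ 0.   , -0.205,  0.   ]))
```

```bash
python3 -m inch '[-15,3,-11.5,0,-0.1,0, -30.8,7.1,-23.2,0,-0.205,0, -30.8,7.1,-23.2,0,-0.205,0, -30.8,7.1,-23.2,0,-0.205,0, -30.8,7.1,-23.2,0,-0.205,0, -30.8,7.1,-23.2,0,-0.205,0, -30.8,7.1,-23.2,0,-0.205,0, -30.8,7.1,-23.2,0,-0.205,0]' -1; python3 - <<'E'
from h import *
print(tool()[0], plan([378,-195,160],np.radians(-62)))
E
```

```text
time_s: 1.32
eef_pos: [343.9, -239.6, 171.0]
ee_rot: [-0.171, 0.171, -0.686, 0.686]
force: [-0.1, 0.3, 0.2]
grip_width: 1.003
[ 343.89056953 -239.60501572  171.04930683] (array([-5.1 ,  1.1 , -2.34]), array([-0.001, -0.   , -0.   ]))
```

```bash
python3 -m inch '[-3,0.7,-1.2,0,0,0, -5.1,1.1,-2.3,0,0,0, -5.1,1.1,-2.3,0,0,0, -5.1,1.1,-2.3,0,0,0]'; python3 - <<'E'
from h import *
c,im=snap("wrist","w1",None,1.4)
print(tool()[0])
for n,z in {'module_c':34,'fan_c':20}.items():
    for d in ctrl.search_frame(n,"wrist")[:3]: print(n,np.round(d['uv'],1),round(d['score'],2),np.round(px2w(c,d['uv'],z)[:2],1))
E
```

```text
time_s: 1.65
eef_pos: [377.7, -196.3, 160.0]
ee_rot: [0.172, -0.172, 0.686, -0.686]
force: [0.0, 0.3, -0.3]
grip_width: 0.997
[ 377.3824016  -197.13181634  160.24218192]
module_c [283.4 145.5] 0.85 [ 416.8 -179. ]
fan_c [359.1 264.1] 0.64 [ 356.  -288.4]
```

View pics/w1.png

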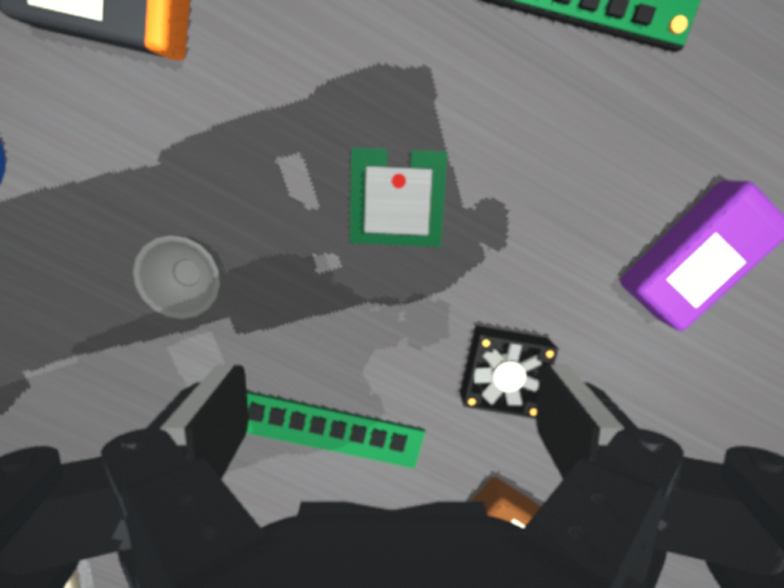

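```bash
cat >> h.py <<'E'
def q(c,pts,z,s=1.0):
    P=np.array([px2w(c,(u/s,v/s),z)[:2] for u,v in pts])
    L=[];A=[]
    for i in range(len(P)):
        d=P[(i+1)%len(P)]-P[i]; L.append(np.linalg.norm(d).round(1)); A.append(np.degrees(np.arctan2(d[1],d[0])).round(1))
    print("ctr",P.mean(0).round(1),"len",L,"ang",A); return P.mean(0)
def seg(im,lo,hi,roi):
    x0,y0,x1,y1=roi; hsv=cv2.cvtColor(im,cv2.COLOR_BGR2HSV)[y0:y1,x0:x1]
    m=cv2.inRange(hsv,np.array(lo),np.array(hi)); cs,_=cv2.findContours(m,cv2.RETR_EXTERNAL,cv2.CHAIN_APPROX_NONE)
    k=max(cs,key=cv2.contourArea); h=cv2.convexHull(k); b=cv2.boxPoints(cv2.minAreaRect(h))+[x0,y0]
    M=cv2.moments(h); return b+0.5*0, np.array([M['m10']/M['m00']+x0,M['m01']/M['m00']+y0]), cv2.contourArea(k)
E
python3 - <<'E'
from h import *
c,im=load("w1")
b,m,a=seg(im,(0,0,150),(179,60,255),(250,105,325,180)); print(b.round(1).tolist(),m,a); q(c,b,34); print(px2w(c,m,34))
q(c,[(366,167),(432,168),(430,236),(365,233)],34,1.4)
b,m,a=seg(im,(60,100,40),(90,255,200),(240,95,330,185)); print(b.round(1).tolist(),m,a); q(c,b,10); print(px2w(c,m,10))
print(px2w(c,(398.5/1.4,181/1.4),34))
E
```

```text
[[259.4, 165.3], [261.5, 118.5], [308.2, 120.5], [306.2, 167.3]] [283.91122081 142.69550227] 2069.0
ctr [ 418.4 -178.5] len [np.float64(35.5), np.float64(35.4), np.float64(35.5), np.float64(36.7)] ang [np.float64(24.8), np.float64(-64.3), np.float64(-153.2), np.float64(115.6)]
[ 418.84159286 -178.35911428   34.        ]
ctr [ 418.2 -179.2] len [np.float64(35.7), np.float64(36.9), np.float64(36.5), np.float64(35.7)] ang [np.float64(-62.7), np.float64(-152.3), np.float64(115.5), np.float64(26.4)]
[[248.1, 173.0], [251.0, 105.0], [318.6, 108.0], [315.7, 176.0]] [283.3617479  140.23258402] 1780.5
ctr [ 418.3 -178.5] len [np.float64(55.9), np.float64(55.3), np.float64(56.1), np.float64(58.2)] ang [np.float64(24.3), np.float64(-64.3), np.float64(-152.8), np.float64(115.6)]
[ 419.11319476 -178.03113089   10.        ]
[ 427.95435041 -174.08232663   34.        ]
```

```bash
python3 - <<'E'
from h import *
print(plan([418.5,-178.6,60],np.radians(-64.5)))
print(plan([418.5,-178.6,13],np.radians(-64.5)))
E
```

```text
(array([-4.56, 10.04,  0.23]), array([-0.001,  0.043, -0.   ]))
(array([-4.56, 14.74,  0.23]), array([-0.001,  0.043, -0.   ]))
```

```bash
python3 -m inch '[-3,4,0.2,0,0.04,0, -4.55,8,0.2,0,0.043,0, -4.55,11,0.2,0,0.043,0, -4.55,13,0.2,0,0.043,0, -4.55,14.2,0.2,0,0.043,0, -4.55,14.7,0.2,0,0.043,0, -4.55,14.7,0.2,0,0.043,0]' -1 30; python3 - <<'E'
from h import *
print(tool()[0],plan([418.5,-178.6,13],np.radians(-64.5)))
E
```

```text
time_s: 2.38
eef_pos: [417.9, -178.0, 12.6]
ee_rot: [0.155, -0.156, 0.69, -0.689]
force: [-0.3, 0.2, -0.5]
grip_width: 1.006
[ 417.89840584 -178.01767944   12.56075575] (array([-0.03, -0.04,  0.08]), array([ 0.001, -0.001,  0.001]))
```

```bash
python3 -m inch '[0,0,0,0,0,0, 0,0,0,0,0,0, 0,0,0,0,0,0, 0,0,0,0,0,0, 0,0,0,0,0,0, 0,0,0,0,0,0]' 1 40;  python3 -m inch '[0,-3,0,0,0,0, 0,-7,0,0,0,0, 0,-11,0,0,0,0, 0,-14.5,0,0,0,0]'; python3 - <<'E'
from h import *
print(tool()[0])
snap("wrist","w2",None,1.4)
E
```

```text
time_s: 2.88
eef_pos: [418.8, -177.8, 13.9]
ee_rot: [-0.157, 0.156, -0.689, 0.69]
force: [-0.8, -0.0, 7.0]
grip_width: 0.409
time_s: 3.22
eef_pos: [418.3, -177.3, 160.7]
ee_rot: [-0.157, 0.156, -0.689, 0.69]
force: [1.0, -1.4, -2.3]
grip_width: 0.414
[ 418.31118554 -177.26101394  160.73941388]
```

View pics/w2.png

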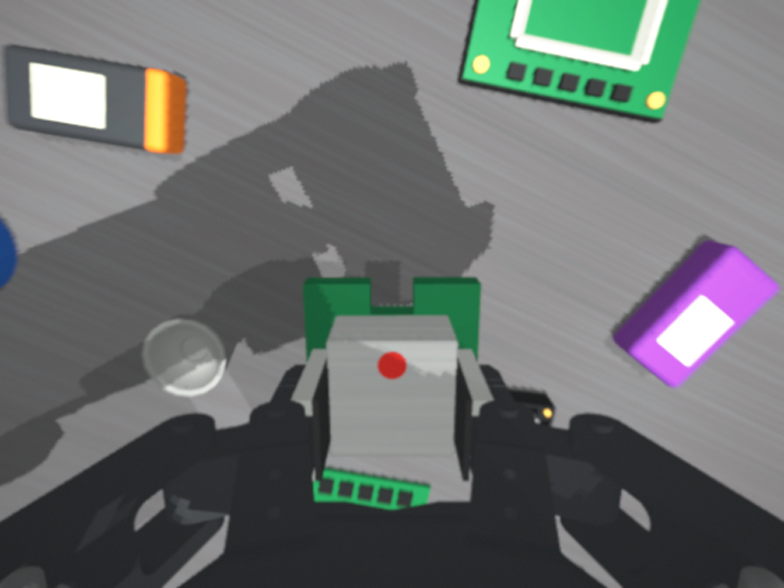

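```bash
python3 - <<'E'
from h import *
c,im=load("w2")
t,r=tool()
for dz in (20,21.5):
    P=np.array([px2w(c,(u/1.4,v/1.4),t[2]+dz) for u,v in [(331,317),(456,317),(462,455),(327,455)]])
    print(r.inv().apply(P-t).round(1).tolist(), r.inv().apply(P.mean(0)-t).round(1))
P=px2w(c,(391.5/1.4,365/1.4),t[2]+21); print(r.inv().apply(P-t))
q(c,[(331,317),(456,317),(462,455),(327,455)],t[2]+21,1.4)
print('base front');P=[r.inv().apply(px2w(c,(u/1.4,v/1.4),t[2]-3)-t).round(1) for u,v in [(304,280),(480,280),(371,280),(413,280)]];print(P)
cv2.imwrite("pics/w2z.png",cv2.resize(im[190:350,200:360],None,fx=3.7,fy=3.7,interpolation=cv2.INTER_CUBIC))
E
```

```text
[[-24.3, -20.1, -17.5], [-24.3, -19.7, 14.4], [15.7, -19.9, 17.4], [15.6, -20.3, -19.9]] [ -4.3 -20.   -1.4]
[[-24.8, -21.6, -17.3], [-24.8, -21.2, 14.2], [14.7, -21.4, 17.2], [14.6, -21.8, -19.7]] [ -5.1 -21.5  -1.4]
[-11.54266451 -20.96234562  -2.05089633]
ctr [ 424.2 -175.5] len [np.float64(31.7), np.float64(39.8), np.float64(37.0), np.float64(39.7)] ang [np.float64(-64.5), np.float64(-150.2), np.float64(115.5), np.float64(22.1)]
base front
[array([-28.5,   2.9, -28.4]), array([-28.5,   3.4,  24.3]), array([-28.5,   3.1,  -8.4]), array([-28.5,   3.2,   4.2])]
```

View pics/w2z.png

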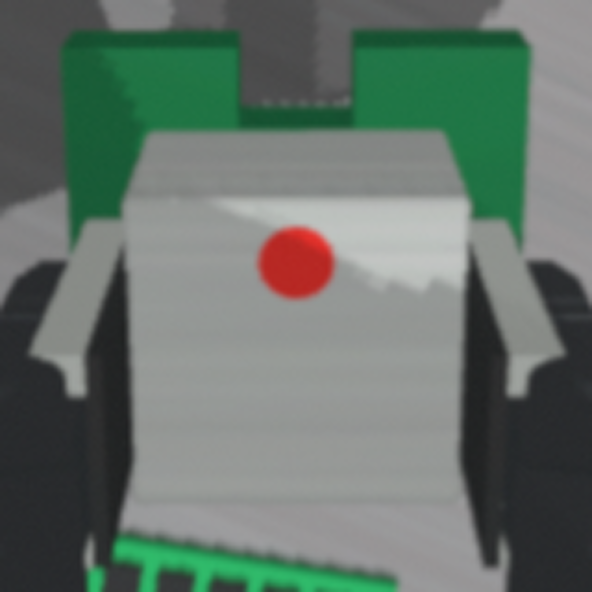

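```bash
python3 - <<'E'
from h import *
c,im=load("w2")
t,r=tool()
f=lambda u,v,dz: r.inv().apply(px2w(c,(200+u/3.7,190+v/3.7),t[2]+dz)-t).round(1)
for dz in (20,21.5):
    P=np.array([f(u,v,dz) for u,v in [(122,197),(468,197),(465,495),(133,495)]]); print(P.tolist(),P.mean(0))
for u,v in [(65,47),(528,47),(239,47),(352,47)]: print(f(u,v,-3.5))
print(f(297,262,20.5))
E
```

```text
[[-18.0, -20.1, -19.0], [-17.9, -19.8, 14.9], [15.2, -19.9, 15.7], [15.1, -20.3, -19.0]] [ -1.4   -20.025  -1.85 ]
[[-18.5, -21.6, -18.7], [-18.5, -21.3, 14.7], [14.2, -21.4, 15.5], [14.1, -21.8, -18.7]] [ -2.175 -21.525  -1.8  ]
[-27.2   3.3 -28.4]
[-27.2   3.9  24.3]
[-27.2   3.6  -8.6]
[-27.2   3.7   4.3]
[-11.3 -20.5  -1.8]
```

```bash
python3 - <<'E'
from h import *
print(plan([532,-227,150],np.radians(-76.3)))
E
```

```text
(array([-7.96,  1.81,  9.12]), array([-0.01 ,  0.207, -0.006]))
```

```bash
python3 -m inch '[-3,0.5,3,0,0.1,0, -6,1,6,0,0.207,0, -8,1.1,9.1,0,0.207,0, -8,1.1,9.1,0,0.207,0, -8,1.1,9.1,0,0.207,0]'; python3 - <<'E'
from h import *
print(tool()[0],plan([532,-227,150],np.radians(-76.3)))
c,im=snap("wrist","w3",None,1.4)
for d in ctrl.search_frame('board',"wrist")[:2]: print(np.round(d['uv'],1),round(d['score'],2),np.round(px2w(c,d['uv'],10)[:2],1))
E
```

```text
time_s: 3.68
eef_pos: [530.2, -225.3, 145.7]
ee_rot: [0.084, -0.085, 0.702, -0.702]
force: [-0.9, 0.2, -2.1]
grip_width: 0.409
[ 530.24268734 -225.28338645  145.67052882] (array([-0.13, -0.43,  0.21]), array([ 0.001, -0.   ,  0.001]))
[277.8  91.5] 0.77 [ 610.4 -204.9]
```

View pics/w3.png

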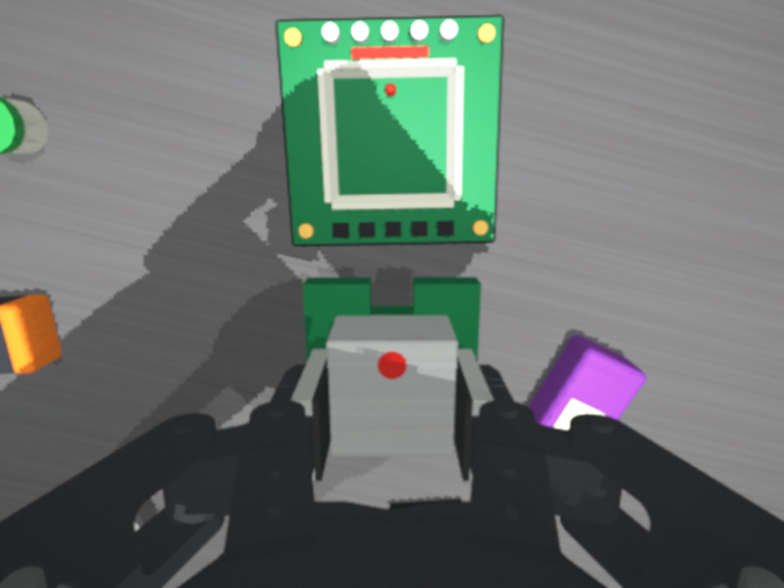

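```bash
python3 - <<'E'
from h import *
c,im=load("w3"); t,r=tool()
q(c,[(277,20),(503,15),(495,242),(292,243)],10,1.4)
b,m,a=seg(im,(55,120,60),(85,255,255),(190,0,370,178)); print((b*1.4).round(0).tolist(),a); q(c,b,10)
ic=[(339,80),(447,78),(450,193),(341,195)]
ctr=q(c,ic,10,1.4)
print("peg",px2w(c,(390.5/1.4,88.5/1.4),17))
print("ctr in tool",r.inv().apply(np.r_[ctr,10]-t))
cv2.imwrite("pics/w3z.png",cv2.resize(im[0:180,190:370],None,fx=4,fy=4,interpolation=cv2.INTER_CUBIC)[:600])
E
```

```text
ctr [ 606.3 -207.5] len [np.float64(117.0), np.float64(118.0), np.float64(118.4), np.float64(116.3)] ang [np.float64(-75.2), np.float64(-165.0), np.float64(104.0), np.float64(14.3)]
[[277.0, 20.0], [501.0, 16.0], [506.0, 240.0], [281.0, 245.0]] 10840.0
ctr [ 606.1 -207.3] len [np.float64(116.2), np.float64(117.0), np.float64(130.8), np.float64(117.2)] ang [np.float64(-75.3), np.float64(-161.5), np.float64(104.8), np.float64(11.3)]
ctr [ 606. -209.] len [np.float64(57.7), np.float64(60.2), np.float64(61.9), np.float64(60.3)] ang [np.float64(-75.3), np.float64(-162.9), np.float64(104.7), np.float64(13.1)]
peg [ 629.21286091 -201.22060995   17.        ]
ctr in tool [-78.43926269 136.73137961   3.23083   ]
```

View pics/w3z.png

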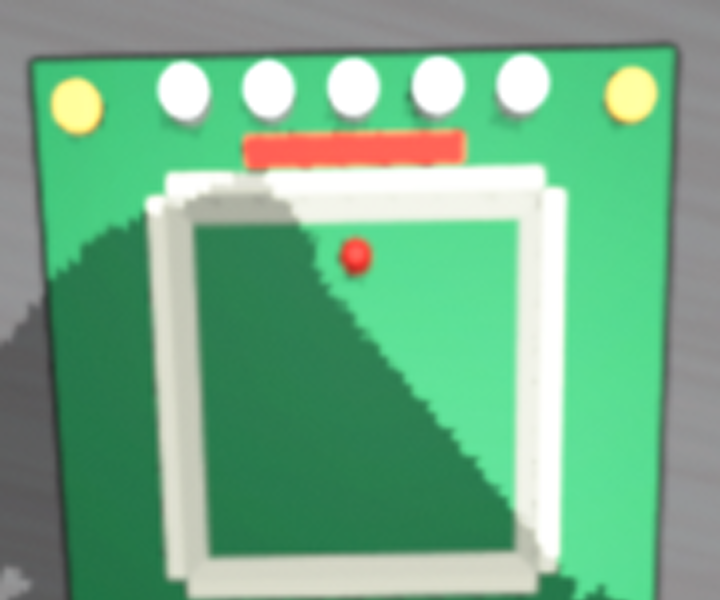

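```bash
python3 - <<'E'
from h import *
print(plan([606.3,-208.5,60],np.radians(-75.4)))
E
```

```text
(array([-7.88,  8.67,  0.28]), array([ 0.001, -0.016,  0.001]))
```

```bash
python3 -m inch '[-3,1,0.1,0,0,0, -6,3,0.2,0,-0.016,0, -7.85,6,0.3,0,-0.016,0, -7.85,8.6,0.3,0,-0.016,0, -7.85,8.6,0.3,0,-0.016,0, -7.85,8.6,0.3,0,-0.016,0]'; python3 - <<'E'
from h import *
t,r=tool(); print(t,plan([606.3,-208.5,60],np.radians(-75.4)))
c,im=snap("wrist","w4",(120,120,440,360),2.5)
E
```

```text
time_s: 4.28
eef_pos: [605.8, -208.9, 61.2]
ee_rot: [0.089, -0.091, 0.702, -0.701]
force: [0.4, -0.5, -1.6]
grip_width: 0.411
[ 605.76375813 -208.92196021   61.24915836] (array([-0.06,  0.12, -0.03]), array([0.001, 0.   , 0.002]))
```

View pics/w4.png

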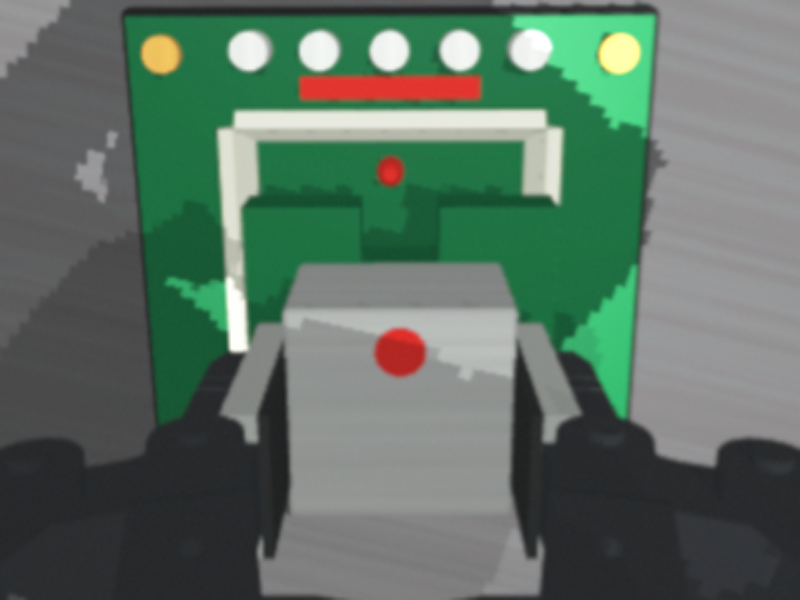

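```bash
python3 - <<'E'
from h import *
c,im=load("w4"); t,r=tool()
f=lambda u,v,z: r.inv().apply(px2w(c,(120+u/2.5,120+v/2.5),z)-t).round(1)
print("peg",f(390,167,17))
bz=t[2]-3.5
for u,v in [(245,205),(558,205),(361,205),(440,205)]: print("base",f(u,v,bz))
for u,v in [(125,13),(655,12)]: print("board far corners",f(u,v,10))
for u,v in [(258,143),(523,142)]: print("foot",f(u,v,10))
for u,v in [(235,112),(547,111),(218,130),(562,130)]: print("walltop",f(u,v,17))
print("red bar",f(300,77,10),f(481,77,10))
E
```

```text
peg [-25.7  46.   -2.4]
base [-27.4   3.5 -27. ]
base [-27.4   3.6  27.3]
base [-27.4   3.5  -6.9]
base [-27.4   3.5   6.8]
board far corners [-58.6  52.9 -60.5]
board far corners [-58.8  53.   55.7]
foot [-29.9  52.9 -32.6]
foot [-30.1  53.   27.9]
walltop [-37.9  45.9 -36.1]
walltop [-38.1  46.   31.9]
walltop [-33.9  45.9 -40. ]
walltop [-33.9  46.   35.4]
red bar [-44.8  53.  -22.5] [-44.8  53.   18. ]
```

```bash
python3 -m inch '[-0.05,0.5,-0.24,0,0,0, -0.05,1.5,-0.24,0,0,0, -0.05,2.4,-0.24,0,0,0, -0.05,3,-0.24,0,0,0, -0.05,3.3,-0.24,0,0,0, -0.05,3.5,-0.24,0,0,0, -0.05,3.55,-0.24,0,0,0, -0.05,3.55,-0.24,0,0,0]'; python3 - <<'E'
from h import *
t,r=tool(); print(t, ctrl.sense()['force'])
c,im=snap("wrist","w5",(120,120,440,360),2.5)
E
```

```text
time_s: 5.0
eef_pos: [606.8, -207.0, 25.6]
ee_rot: [-0.09, 0.09, -0.701, 0.701]
force: [0.8, -0.7, -1.2]
grip_width: 0.409
[ 606.80585323 -207.00754576   25.64875854] [ 0.81663802 -0.67244849 -1.23068096]
```

View pics/w5.png

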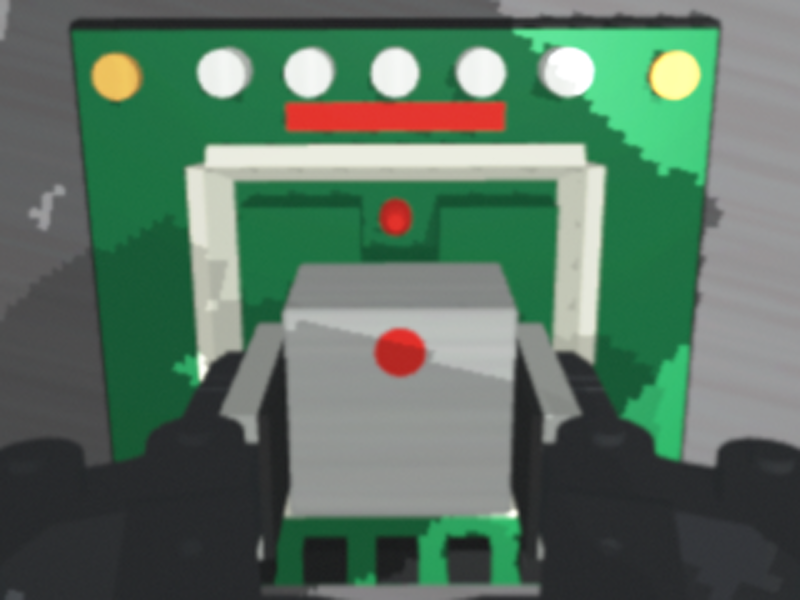

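```bash
python3 -m inch '[0,0.1,-0.1,0,0,0, 0,0.15,-0.1,0,0,0, 0,0.2,-0.1,0,0,0, 0,0.2,-0.1,0,0,0]'; python3 - <<'E'
from h import *
t,r=tool(); print(t, ctrl.sense()['force'])
E
```

```text
time_s: 5.38
eef_pos: [606.6, -205.9, 24.0]
ee_rot: [-0.09, 0.09, -0.701, 0.701]
force: [-1.7, 0.5, 2.3]
grip_width: 0.41
[ 606.55312046 -205.9166311    23.99025082] [-1.65571473  0.52436436  2.30435375]
```

```bash
python3 -m inch '[0,0,0,0,0,0, 0,0,0,0,0,0, 0,0,0,0,0,0, 0,0,0,0,0,0, 0,-3,0,0,0,0, 0,-7,0,0,0,0, 0,-11,0,0,0,0, 2,-13.5,0,0,0,0]' -1;  python3 - <<'E'
from h import *
t,r=tool(); print(t, ctrl.sense()['force'])
c,im=snap("wrist","w6",None,1.4)
for d in ctrl.search_frame('module_c',"wrist")[:2]: print(np.round(d['uv'],1),round(d['score'],2),np.round(px2w(c,d['uv'],44)[:2],1))
E
```

```text
time_s: 6.05
eef_pos: [589.3, -210.8, 162.7]
ee_rot: [-0.092, 0.089, -0.7, 0.702]
force: [0.1, -0.2, 1.3]
grip_width: 1.002
[ 589.34905527 -210.83141109  162.70320681] [ 0.05369587 -0.17590571  1.34549632]
[277.2 176.3] 0.55 [ 609.1 -204.9]
```

View pics/w6.png

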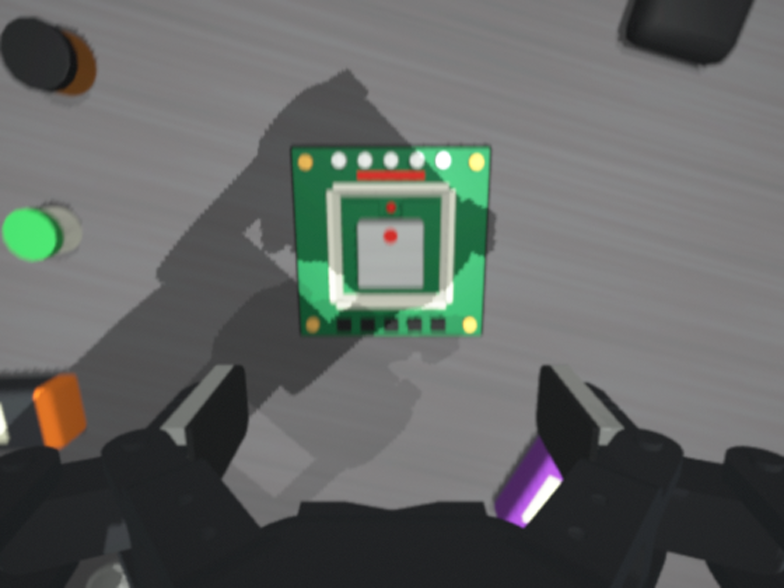

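```bash
python3 - <<'E'
from h import *
c,im=load("w6"); t,r=tool()
b,m,a=seg(im,(0,0,110),(179,45,255),(250,150,308,208)); print((b*1.4).round(0).tolist(),(m*1.4).round(),a); q(c,b,44)
q(c,[(359,219),(423,219),(424,289),(356,290)],44,1.4)
q(c,[(291,146),(492,146),(484,335),(300,335)],10,1.4)
q(c,[(342,195),(442,195),(441,294),(343,294)],10,1.4)
print(plan([360+30,-290,160],np.radians(-60)))
cv2.imwrite("pics/w6z.png",cv2.resize(im[95:245,200:360],None,fx=4.8,fy=4.8,interpolation=cv2.INTER_CUBIC)[:600])
# sink refine with top
ct,imt=load("top1")
print("sink look",plan([320,250,160],np.radians(-45)))
E
```

```text
[[357.0, 220.0], [423.0, 220.0], [423.0, 287.0], [357.0, 287.0]] [390. 253.] 2185.0
ctr [ 605.5 -206.9] len [np.float64(35.6), np.float64(37.5), np.float64(36.9), np.float64(37.5)] ang [np.float64(-75.3), np.float64(-164.4), np.float64(104.6), np.float64(13.6)]
ctr [ 605.1 -207.4] len [np.float64(34.7), np.float64(39.1), np.float64(38.2), np.float64(39.7)] ang [np.float64(-75.3), np.float64(-163.5), np.float64(105.5), np.float64(11.3)]
ctr [ 605.3 -208.2] len [np.float64(118.2), np.float64(117.7), np.float64(119.7), np.float64(117.5)] ang [np.float64(-75.3), np.float64(-164.8), np.float64(104.6), np.float64(14.5)]
ctr [ 605.  -208.4] len [np.float64(60.4), np.float64(61.8), np.float64(62.4), np.float64(61.8)] ang [np.float64(-75.3), np.float64(-164.4), np.float64(104.6), np.float64(13.8)]
(array([21.07,  0.28,  2.54]), array([-0.007, -0.269, -0.005]))
sink look (array([ 1.427e+01, -2.000e-02, -5.148e+01]), array([-0.007, -0.531, -0.004]))
```

View pics/w6z.png

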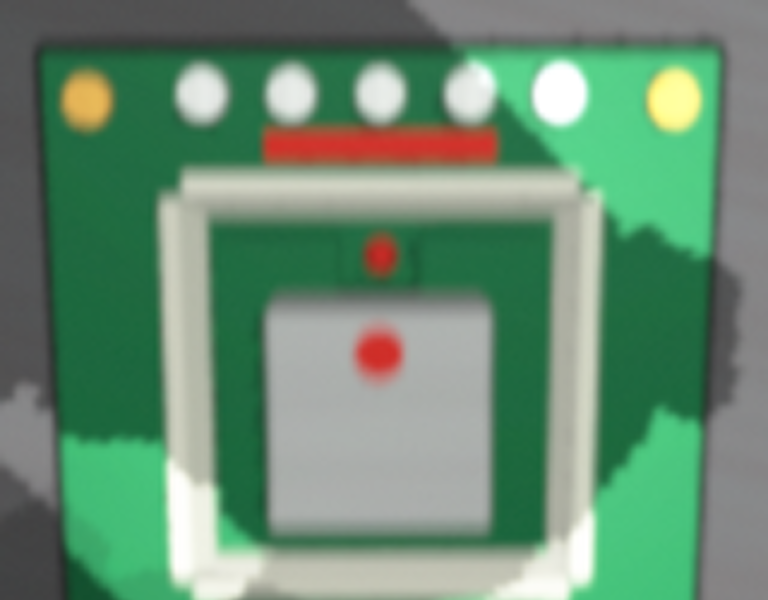

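```bash
python3 - <<'E'
from h import *
print(plan([327,260,150],np.radians(-44)))
E
```

```text
(array([ 13.35,   0.98, -52.28]), array([-0.007, -0.549, -0.004]))
```

```bash
python3 -m inch '[6.6,0.5,-26,0,-0.27,0, 13.3,1,-52.3,0,-0.55,0, 13.3,1,-52.3,0,-0.55,0, 13.3,1,-52.3,0,-0.55,0, 13.3,1,-52.3,0,-0.55,0, 13.3,1,-52.3,0,-0.55,0, 13.3,1,-52.3,0,-0.55,0, 13.3,1,-52.3,0,-0.55,0]'; python3 - <<'E'
from h import *
print(tool()[0],plan([327,260,150],np.radians(-44)))
E
```

```text
time_s: 6.82
eef_pos: [424.7, 82.3, 151.7]
ee_rot: [0.276, -0.277, 0.651, -0.65]
force: [1.2, 0.0, 0.4]
grip_width: 0.998
[424.65950739  82.33057955 151.70182891] (array([ -6.02,   0.18, -19.36]), array([0.001, 0.001, 0.001]))
```

```bash
python3 -m inch '[-6,0,-19.3,0,0,0, -6,0,-19.3,0,0,0, -6,0,-19.3,0,0,0, -6,0,-19.3,0,0,0, -6,0,-19.3,0,0,0, -6,0,-19.3,0,0,0, -6,0,-19.3,0,0,0]'; python3 - <<'E'
from h import *
c,im=snap("wrist","w7",None,1.4)
print(tool()[0])
for d in ctrl.search_frame('sink_c',"wrist")[:2]: print(np.round(d['uv'],1),round(d['score'],2),np.round(px2w(c,d['uv'],32)[:2],1))
E
```

```text
time_s: 7.4
eef_pos: [327.7, 258.9, 151.8]
ee_rot: [-0.278, 0.278, -0.65, 0.65]
force: [0.7, -0.5, -0.2]
grip_width: 1.004
[328.50821333 257.95302718 151.90748097]
[279.1 136.9] 0.77 [361.3 295.1]
[462.4 196.6] 0.4 [433.1 163. ]
```

View pics/w7.png

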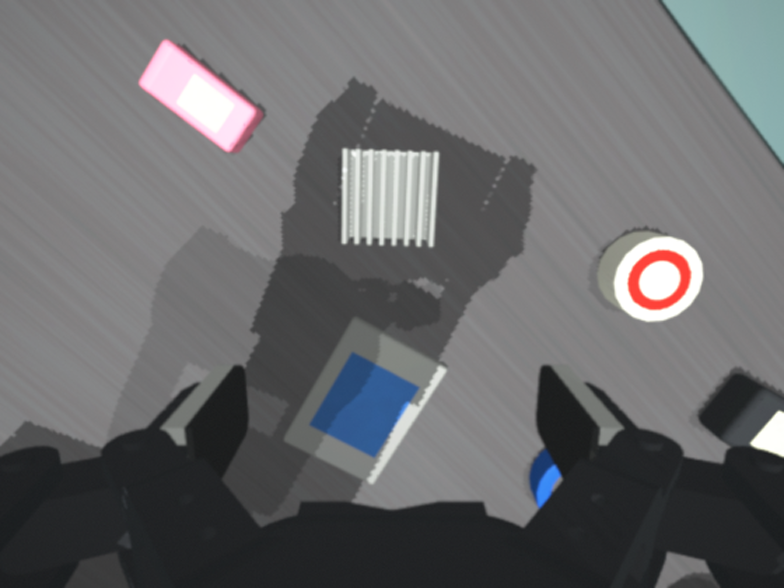

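```bash
python3 - <<'E'
from h import *
c,im=load("w7"); t,r=tool()
ctr=q(c,[(342,149),(440,152),(434,246),(342,244)],32,1.4)
print("logger",px2w(c,(659/1.4,279/1.4),26).round(1))
for y in (-44,-45): print(plan([*ctr,12],np.radians(y)))
cv2.imwrite("pics/w7z.png",cv2.resize(im[95:190,225:335],None,fx=6,fy=6,interpolation=cv2.INTER_CUBIC)[:600])
E
```

```text
ctr [358.1 292.8] len [np.float64(51.3), np.float64(49.7), np.float64(50.7), np.float64(50.1)] ang [np.float64(-45.4), np.float64(-136.0), np.float64(135.0), np.float64(44.7)]
logger [438.  153.4  26. ]
(array([-4.58, 14.  , -0.35]), array([0.   , 0.002, 0.001]))
(array([-4.58, 14.  , -0.35]), array([0.   , 0.019, 0.001]))
```

View pics/w7z.png

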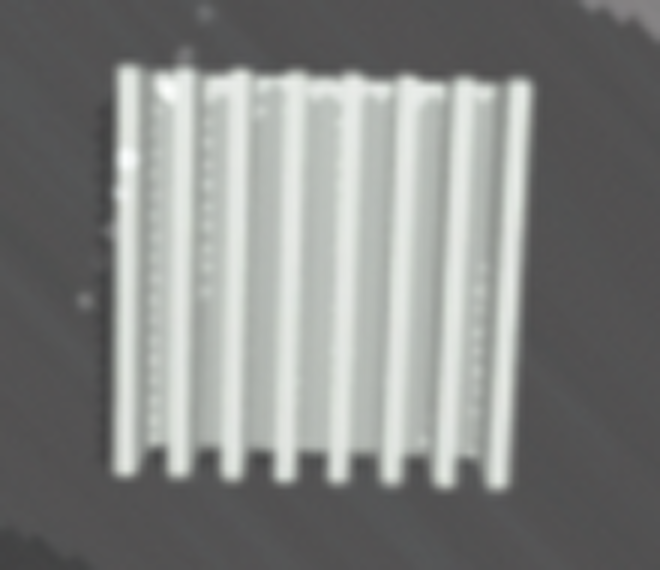

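```bash
python3 -m inch '[-2.5,3,-0.3,0,0.02,0, -4.6,6.5,-0.35,0,0.024,0, -4.6,10,-0.35,0,0.024,0, -4.6,12.5,-0.35,0,0.024,0, -4.6,14,-0.35,0,0.024,0, -4.6,14.5,-0.35,0,0.024,0, -4.6,14.5,-0.35,0,0.024,0]';python3 -m inch '[0,0,0,0,0,0, 0,0,0,0,0,0, 0,0,0,0,0,0, 0,0,0,0,0,0, 0,0,0,0,0,0, 0,0,0,0,0,0]' 1 40;  python3 -m inch '[0,-3,0,0,0,0, 0,-7,0,0,0,0, 0,-11,0,0,0,0, 0,-14.5,0,0,0,0, 0,-14.5,0,0,0,0]'; python3 - <<'E'
from h import *
print(tool()[0])
snap("wrist","w8",(120,120,440,360),2.5)
E
```

```text
time_s: 8.08
eef_pos: [358.4, 292.3, 6.5]
ee_rot: [-0.268, 0.269, -0.654, 0.654]
force: [1.7, 0.3, 0.9]
grip_width: 1.002
time_s: 8.58
eef_pos: [358.9, 293.6, 8.6]
ee_rot: [-0.27, 0.268, -0.654, 0.654]
force: [-0.4, -2.4, 5.4]
grip_width: 0.572
time_s: 9.0
eef_pos: [360.6, 294.8, 159.3]
ee_rot: [0.274, -0.265, 0.654, -0.654]
force: [1.2, 0.4, -1.1]
grip_width: 0.574
[360.62620425 294.79788707 159.28910702]
```

View pics/w8.png

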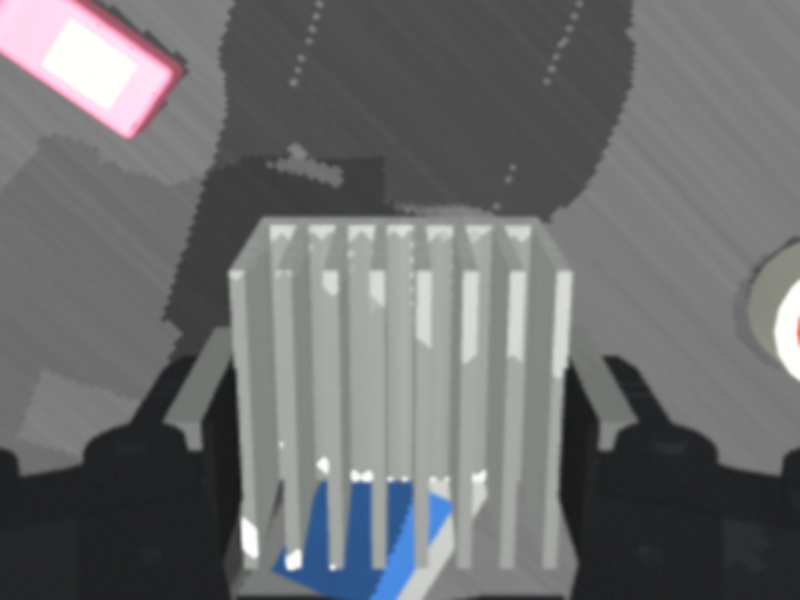

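```bash
python3 - <<'E'
from h import *
c,im=load("w8"); t,r=tool()
f=lambda u,v,z: r.inv().apply(px2w(c,(120+u/2.5,120+v/2.5),z)-t).round(1)
for dz in (22,24):
    P=np.array([f(u,v,t[2]+dz) for u,v in [(229,272),(573,270),(560,568),(248,568)]]); print(P.tolist(),P.mean(0))
    for u in (237,285,329,376,423,470,517,565): print(f(u,272,t[2]+dz)[2],end=' ')
P=np.array([f(u,v,t[2]-8.6) for u,v in [(262,218),(542,218)]]);print(P)
# target TCP over module; jaw yaw choices
for y in (-75.4,): print(plan([605.4,-207.5,130],np.radians(y)))
E
```

```text
[[-23.6, -21.9, -25.9], [-23.8, -21.8, 26.6], [28.3, -22.1, 26.9], [28.1, -22.3, -25.2]] [  2.25  -22.025   0.6  ]
-24.7 -17.4 -10.7 -3.5 3.7 10.9 18.1 25.4 [[-24.2, -23.9, -25.5], [-24.4, -23.7, 26.2], [26.8, -24.1, 26.5], [26.6, -24.3, -24.8]] [  1.2 -24.    0.6]
-24.3 -17.1 -10.5 -3.4 3.6 10.7 17.8 25.0 [[-24.3   8.7 -25.5]
 [-24.2   8.9  26.8]]
(array([17.87,  2.61, 52.94]), array([-0.001,  0.526, -0.008]))
```

```bash
python3 -m inch '[8.9,1,26.5,0,0.25,0, 17.9,1.5,53,0,0.526,0, 17.9,1.5,53,0,0.526,0, 17.9,1.5,53,0,0.526,0, 17.9,1.5,53,0,0.526,0, 17.9,1.5,53,0,0.526,0, 17.9,1.5,53,0,0.526,0, 17.9,1.5,53,0,0.526,0]'; python3 - <<'E'
from h import *
print(tool()[0],plan([605.4,-207.5,130],np.radians(-75.4)))
E
```

```text
time_s: 9.72
eef_pos: [504.5, -7.8, 142.3]
ee_rot: [0.089, -0.09, 0.702, -0.701]
force: [0.4, 1.4, -0.4]
grip_width: 0.58
[504.45052065  -7.80865394 142.25296722] (array([-4.74,  1.2 , 21.87]), array([ 0.001, -0.   ,  0.001]))
```

```bash
python3 -m inch '[-4.7,0,21.8,0,0,0, -4.7,1,21.8,0,0,0, -4.7,1,21.8,0,0,0, -4.7,2,21.8,0,0,0, -4.7,4,21.8,0,0,0, -4.7,5,21.8,0,0,0, -4.7,5,21.8,0,0,0, -4.7,5,21.8,0,0,0]'; python3 - <<'E'
from h import *
c,im=snap("wrist","w9",(120,120,440,360),2.5)
t,r=tool(); print(t)
E
```

```text
time_s: 10.38
eef_pos: [603.9, -205.0, 90.7]
ee_rot: [0.088, -0.091, 0.702, -0.7]
force: [-1.4, 1.2, -1.2]
grip_width: 0.578
[ 604.43126648 -204.35887685   92.40869083]
```

View pics/w9.png

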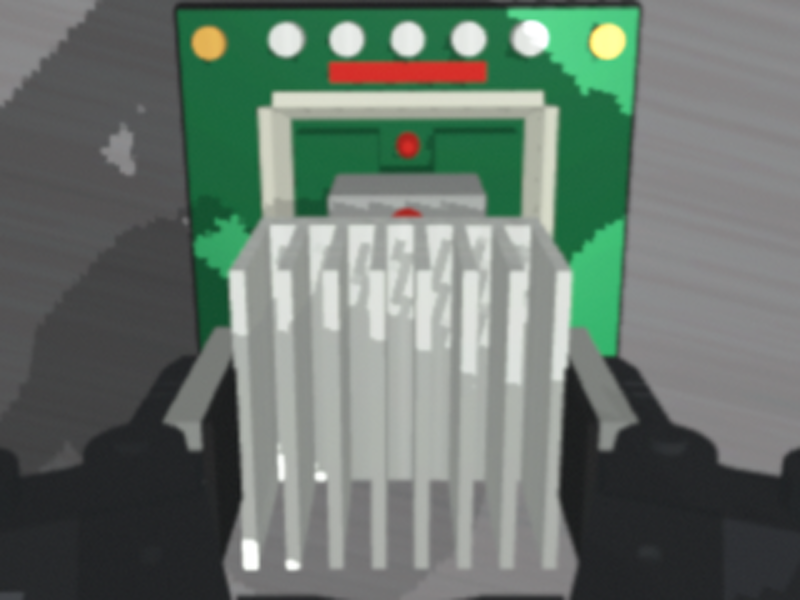

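```bash
python3 - <<'E'
from h import *
c,im=load("w9"); t,r=tool()
f=lambda u,v,z: r.inv().apply(px2w(c,(120+u/2.5,120+v/2.5),z)-t).round(1)
print("can front top edge",f(328,195,44),f(487,195,44))
print("peg",f(408,143,17),"board",f(177,8,10),f(640,8,10))
bz=t[2]-8.6
print("sink bottom front",f(262,219,bz),f(540,219,bz))
print("sink top front",f(229,272,t[2]+23.4),f(573,270,t[2]+23.4))
E
```

```text
can front top edge [-18.7  48.4 -15. ] [-18.7  48.3  21. ]
peg [-26.1  75.4   3.4] board [-59.3  82.4 -54.9] [-59.1  82.2  61.9]
sink bottom front [-23.5   8.6 -23.6] [-23.5   8.5  26.6]
sink top front [-24.  -23.4 -23.3] [-24.3 -23.5  26.3]
```

```bash
python3 -m inch '[-0.1,1,0.17,0,0,0, -0.1,2,0.17,0,0,0, -0.1,2.8,0.17,0,0,0, -0.1,3.2,0.17,0,0,0, -0.1,3.5,0.17,0,0,0, -0.1,3.6,0.17,0,0,0, -0.1,3.6,0.17,0,0,0]'; python3 - <<'E'
from h import *
c,im=snap("wrist","w10",(120,120,440,360),2.5)
t,r=tool(); print(t)
E
```

```text
time_s: 11.02
eef_pos: [606.4, -206.2, 57.3]
ee_rot: [0.09, -0.09, 0.701, -0.701]
force: [-0.4, -0.2, -0.9]
grip_width: 0.573
[ 606.53063287 -206.33724518   57.58197339]
```

View pics/w10.png

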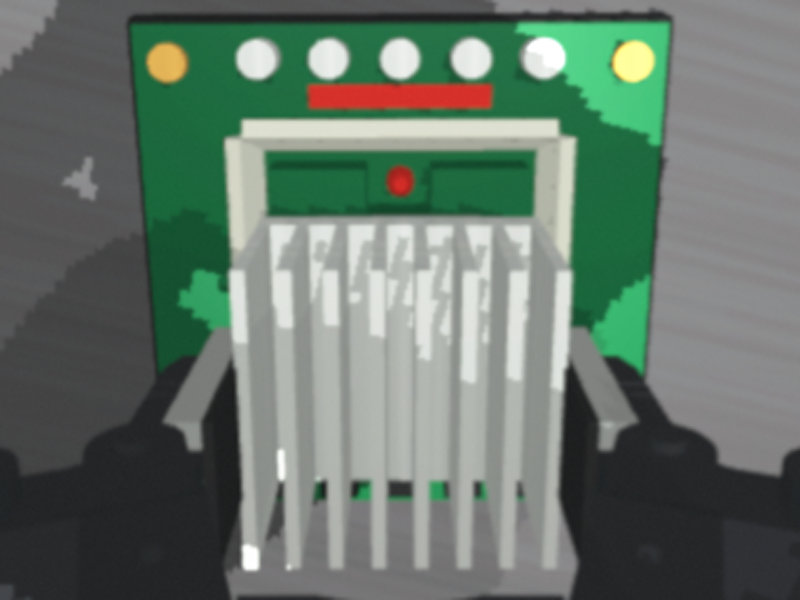

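```bash
python3 -m inch '[0,0.2,0,0,0,0, 0,0.35,0,0,0,0, 0,0.35,0,0,0,0]'; python3 -m inch '[0,0.08,0,0,0,0, 0,0.15,0,0,0,0, 0,0.15,0,0,0,0]'
```

```text
time_s: 11.32
eef_pos: [606.3, -206.3, 53.6]
ee_rot: [0.09, -0.09, 0.701, -0.701]
force: [0.5, -0.1, -0.7]
grip_width: 0.576
time_s: 11.57
eef_pos: [606.5, -206.4, 52.7]
ee_rot: [-0.09, 0.09, -0.701, 0.701]
force: [-1.4, 0.8, 3.2]
grip_width: 0.574
```

```bash
python3 -m inch '[0,0,0,0,0,0, 0,0,0,0,0,0, 0,0,0,0,0,0, 0,0,0,0,0,0, 0,-3,0,0,0,0, 0,-7,0,0,0,0, 0,-10,0,0,0,0, 3,-11,0,0,0,0]' -1;  python3 - <<'E'
from h import *
t,r=tool(); print(t, ctrl.sense()['force'])
c,im=snap("wrist","w11",None,1.4)
E
```

```text
time_s: 12.23
eef_pos: [581.2, -213.9, 167.5]
ee_rot: [-0.094, 0.088, -0.699, 0.703]
force: [-0.1, -1.7, 0.9]
grip_width: 1.0
[ 581.18945587 -213.92685593  167.50741011] [-0.1215972  -1.66664672  0.91911554]
```

View pics/w11.png

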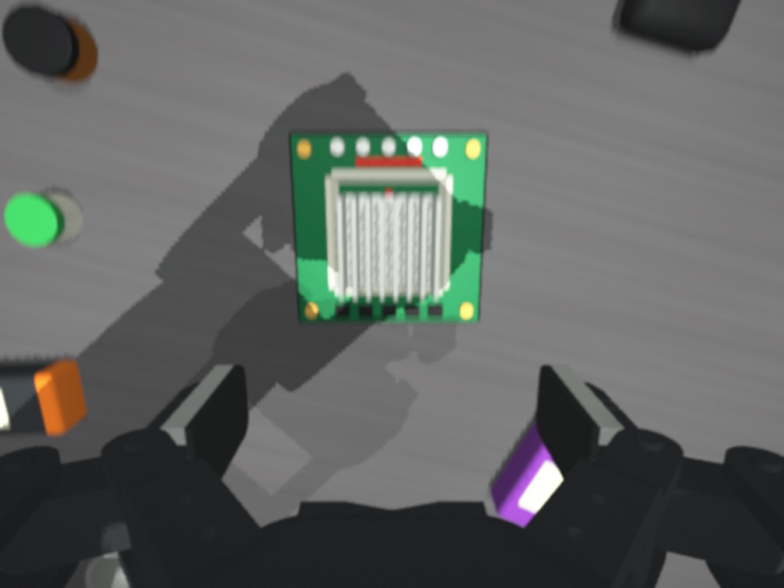

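```bash
python3 - <<'E'
from h import *
c,im=load("w11")
q(c,[(337,192),(441,192),(438,300),(337,300)],76,1.4)
c1,i1=load("w1")
q(c1,[(476,325),(556,339),(545,416),(463,406)],20,1.4)
print(px2w(c1,(509/1.4,377/1.4),20))
print(plan([317,-306,150],np.radians(-71.5)))
cv2.imwrite("pics/w11z.png",cv2.resize(im[85:235,200:360],None,fx=4.8,fy=4.8,interpolation=cv2.INTER_CUBIC)[:600])
E
```

```text
ctr [ 605.1 -207.3] len [np.float64(49.8), np.float64(53.6), np.float64(51.2), np.float64(53.5)] ang [np.float64(-75.3), np.float64(-165.4), np.float64(104.6), np.float64(13.1)]
ctr [ 356.6 -293.4] len [np.float64(51.1), np.float64(53.3), np.float64(54.2), np.float64(55.7)] ang [np.float64(-72.2), np.float64(-154.6), np.float64(110.6), np.float64(22.0)]
[ 353.63798377 -294.53323602   20.        ]
(array([27.29,  1.62,  2.23]), array([-0.005, -0.068, -0.003]))
```

View pics/w11z.png

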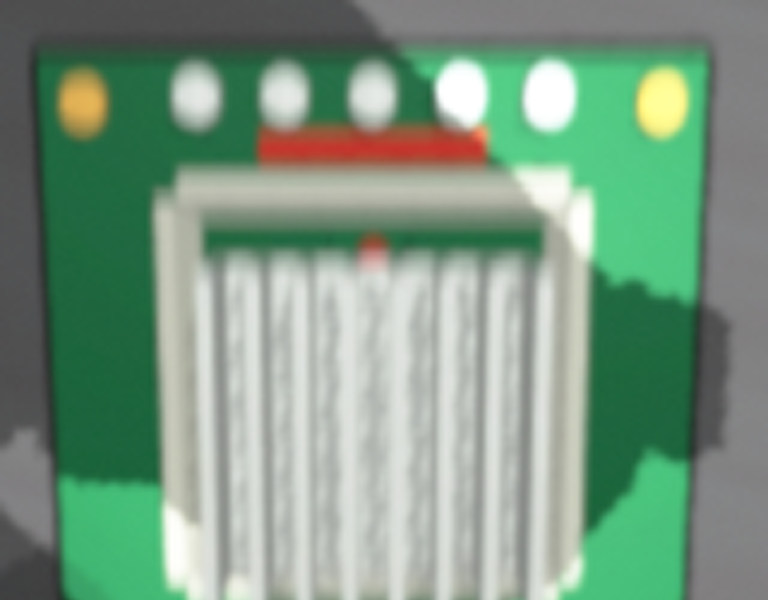

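```bash
python3 -m inch '[13,0.5,1,0,-0.05,0, 27.3,1.6,2.2,0,-0.068,0, 27.3,1.6,2.2,0,-0.068,0, 27.3,1.6,2.2,0,-0.068,0, 27.3,1.6,2.2,0,-0.068,0, 27.3,1.6,2.2,0,-0.068,0, 27.3,1.6,2.2,0,-0.068,0, 27.3,1.6,2.2,0,-0.068,0]'; python3 - <<'E'
from h import *
c,im=snap("wrist","w12",None,1.4)
t,r=tool(); print(t)
for d in ctrl.search_frame('fan_c',"wrist")[:2]: print(np.round(d['uv'],1),round(d['score'],2),np.round(px2w(c,d['uv'],20)[:2],1))
cv2.imwrite("pics/w12z.png",cv2.resize(im[95:195,225:345],None,fx=6,fy=6,interpolation=cv2.INTER_CUBIC)[:600])
E
```

```text
time_s: 12.95
eef_pos: [315.5, -304.9, 146.1]
ee_rot: [0.112, -0.113, 0.698, -0.698]
force: [0.7, 0.7, 0.0]
grip_width: 1.001
[ 317.25418383 -304.62623893  146.43986913]
```

View pics/w12.png

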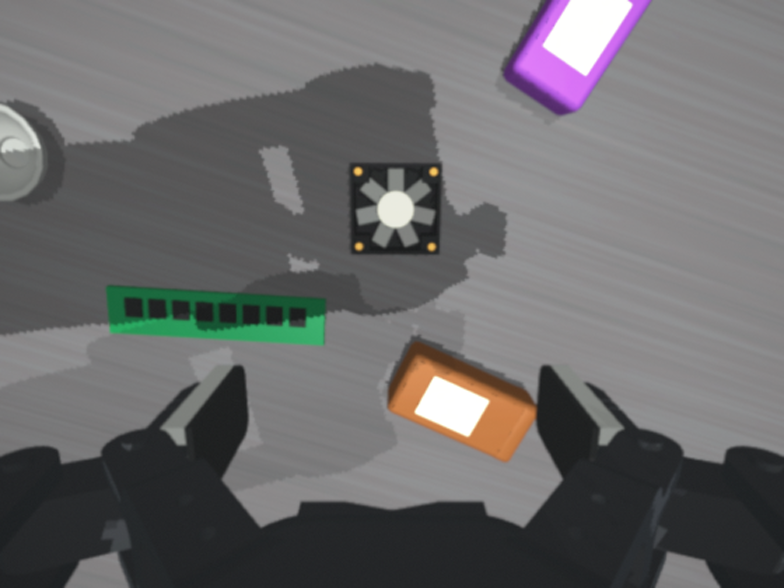

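View pics/w12z.png

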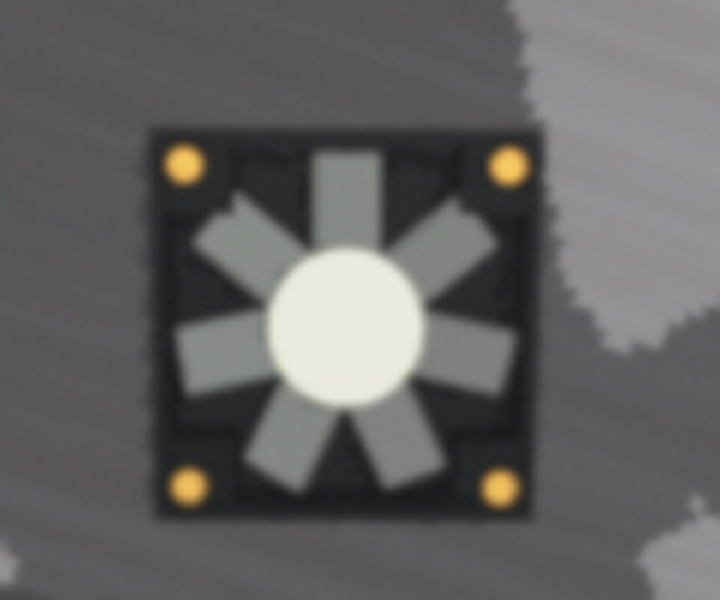

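```bash
python3 - <<'E'
from h import *
c,im=load("w12"); t,r=tool()
g=lambda L:[(225+u/6,95+v/6) for u,v in L]
a=q(c,g([(152,128),(543,128),(530,518),(157,518)]),20); b=q(c,g([(184,164),(509,166),(500,488),(188,487)]),20); print(px2w(c,g([(346,327)])[0],20))
print(plan([*b,4],np.radians(-71.5)))
E
```

```text
ctr [ 353.8 -295.2] len [np.float64(49.2), np.float64(49.7), np.float64(49.3), np.float64(49.7)] ang [np.float64(-71.8), np.float64(-162.2), np.float64(108.3), np.float64(17.7)]
ctr [ 353.6 -295.2] len [np.float64(41.1), np.float64(41.1), np.float64(41.1), np.float64(41.2)] ang [np.float64(-72.1), np.float64(-162.1), np.float64(108.1), np.float64(17.9)]
[ 353.9509476  -295.21275245   20.        ]
(array([-3.63, 14.25,  0.25]), array([-0.   , -0.002, -0.   ]))
```

```bash
python3 -m inch '[-2,3,0.2,0,0.01,0, -3.65,6.5,0.2,0,0.01,0, -3.65,10,0.2,0,0.01,0, -3.65,12.5,0.2,0,0.01,0, -3.65,13.8,0.2,0,0.01,0, -3.65,14.2,0.2,0,0.01,0, -3.65,14.2,0.2,0,0.01,0]';python3 -m inch '[0,0,0,0,0,0, 0,0,0,0,0,0, 0,0,0,0,0,0, 0,0,0,0,0,0, 0,0,0,0,0,0, 0,0,0,0,0,0]' 1 35;  python3 -m inch '[0,-3,0,0,0,0, 0,-7,0,0,0,0, 0,-11,0,0,0,0, 0,-15,0,0,0,0, 0,-15,0,0,0,0, 0,-15,0,0,0,0]'; python3 - <<'E'
from h import *
t,r=tool(); print(t)
snap("wrist","w13",(120,120,440,360),2.5)
print(plan([605.2,-207.4,160],np.radians(-75.4)))
E
```

```text
time_s: 13.63
eef_pos: [354.5, -293.6, 3.7]
ee_rot: [0.11, -0.111, 0.699, -0.698]
force: [-1.0, 0.6, 0.4]
grip_width: 1.002
time_s: 14.13
eef_pos: [354.5, -294.8, 5.5]
ee_rot: [-0.11, 0.11, -0.698, 0.699]
force: [-0.5, 0.9, 6.3]
grip_width: 0.574
time_s: 14.63
eef_pos: [354.5, -295.0, 156.7]
ee_rot: [-0.111, 0.109, -0.697, 0.7]
force: [0.7, -0.4, -0.2]
grip_width: 0.576
[ 354.54230761 -295.0356224   156.69155845]
(array([-26.58,  -0.5 ,  -0.54]), array([-0.001,  0.058, -0.001]))
```

View pics/w13.png

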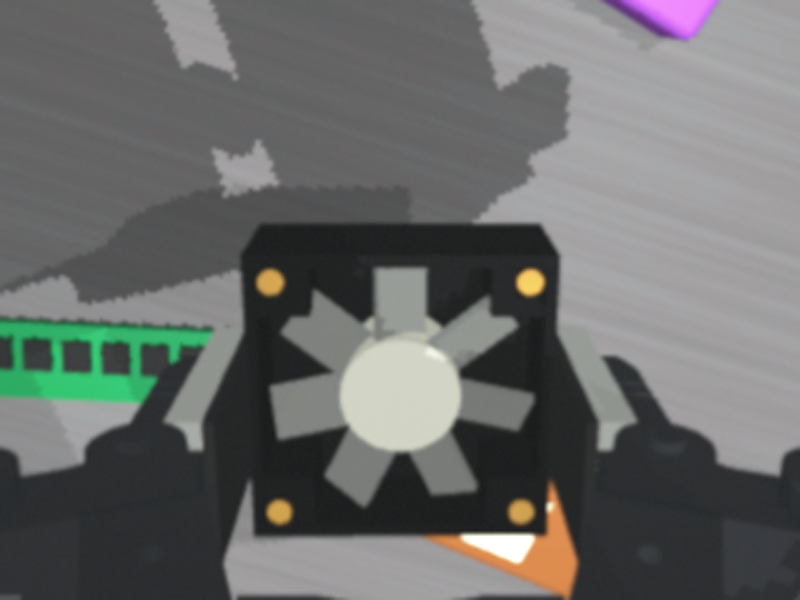

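```bash
python3 -m inch '[-13,0,-0.3,0,0.03,0, -26.6,0,-0.5,0,0.058,0, -26.6,0,-0.5,0,0.058,0, -26.6,1,-0.5,0,0.058,0, -26.6,2,-0.5,0,0.058,0, -26.6,3,-0.5,0,0.058,0, -26.6,4,-0.5,0,0.058,0, -26.6,4,-0.5,0,0.058,0]';python3 -m inch '[0,0,0,0,0,0, 0,0,0,0,0,0]'; python3 - <<'E'
from h import *
c,im=snap("wrist","w14",(120,60,440,300),2.5)
t,r=tool(); print(t)
E
```

```text
time_s: 15.35
eef_pos: [606.3, -204.7, 108.4]
ee_rot: [0.089, -0.093, 0.703, -0.699]
force: [-1.2, 0.2, -1.4]
grip_width: 0.572
time_s: 15.52
eef_pos: [604.7, -207.9, 113.7]
ee_rot: [0.089, -0.09, 0.702, -0.701]
force: [0.4, -0.1, 0.0]
grip_width: 0.574
[ 604.82020729 -208.29230229  114.54737267]
```

View pics/w14.png

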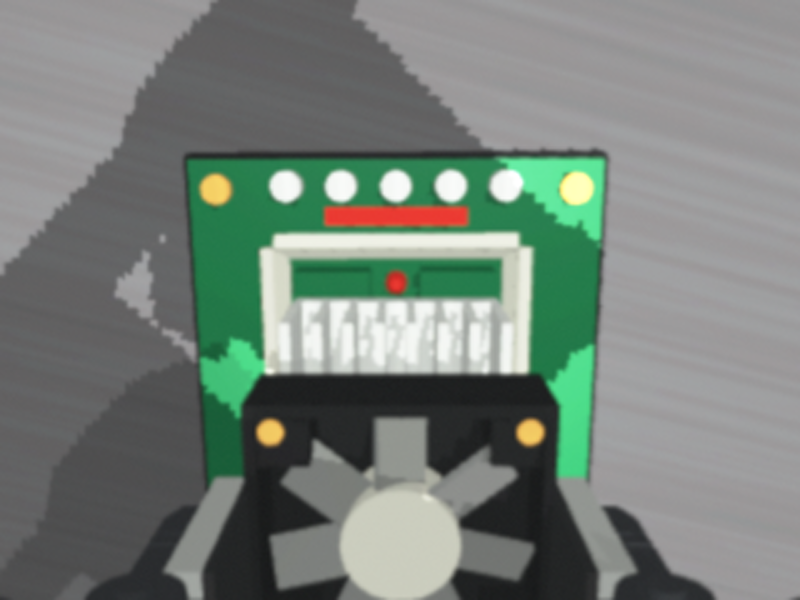

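```bash
python3 - <<'E'
from h import *
c,im=load("w14"); t,r=tool()
f=lambda u,v,z: r.inv().apply(px2w(c,(120+u/2.5,60+v/2.5),z)-t).round(1)
print("sink top front",f(278,322,76),f(514,322,76), "sink bottom front",f(298,300,44),f(497,300,44))
print("fan bottom front",f(263,376,t[2]-5.5),f(541,376,t[2]-5.5),"top",f(243,408,t[2]+14.5),f(558,408,t[2]+14.5))
print("screws",f(270,432,t[2]+14.5),f(530,432,t[2]+14.5),"hub",f(401,544,t[2]+14.5))
cv2.imwrite("pics/w14z.png",cv2.resize(im[170:230,220:340],None,fx=6,fy=6,interpolation=cv2.INTER_CUBIC)[:600])
E
```

```text
sink top front [-26.6  38.5 -25.7] [-26.6  38.5  24.9] sink bottom front [-25.7  70.5 -25.1] [-25.7  70.5  24.8]
fan bottom front [-23.5   5.5 -24. ] [-23.5   5.5  25.5] top [-23.7 -14.5 -24. ] [-23.7 -14.5  25. ]
screws [-19.8 -14.5 -20. ] [-19.8 -14.5  20.8] hub [ -0.6 -14.5   0.6]
```

View pics/w14z.png

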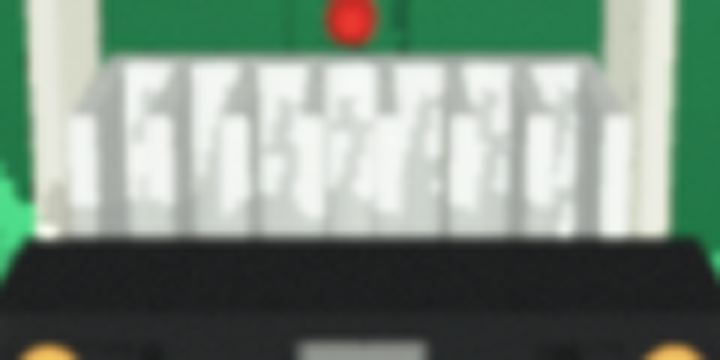

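```bash
python3 -m inch '[-0.2,1,-0.08,0,0,0, -0.2,1.8,-0.08,0,0,0, -0.2,2.4,-0.08,0,0,0, -0.2,2.7,-0.08,0,0,0, -0.2,2.9,-0.08,0,0,0, -0.2,2.9,-0.08,0,0,0, -0.2,2.9,-0.08,0,0,0]'; python3 -m inch '[0,0.1,0,0,0,0, 0,0.2,0,0,0,0, 0,0.2,0,0,0,0]';python3 -m inch '[0,0.08,0,0,0,0, 0,0.15,0,0,0,0, 0,0.15,0,0,0,0]'; python3 - <<'E'
from h import *
c,im=snap("wrist","w15",(120,120,440,360),2.5)
E
```

```text
time_s: 16.15
eef_pos: [607.3, -206.5, 85.5]
ee_rot: [-0.09, 0.09, -0.701, 0.701]
force: [0.3, -0.8, -0.4]
grip_width: 0.576
time_s: 16.4
eef_pos: [607.3, -206.4, 83.3]
ee_rot: [0.09, -0.09, 0.701, -0.701]
force: [0.0, 0.7, -0.9]
grip_width: 0.578
time_s: 16.65
eef_pos: [607.2, -206.4, 81.7]
ee_rot: [0.09, -0.09, 0.701, -0.701]
force: [-1.2, 0.3, -0.1]
grip_width: 0.575
```

View pics/w15.png

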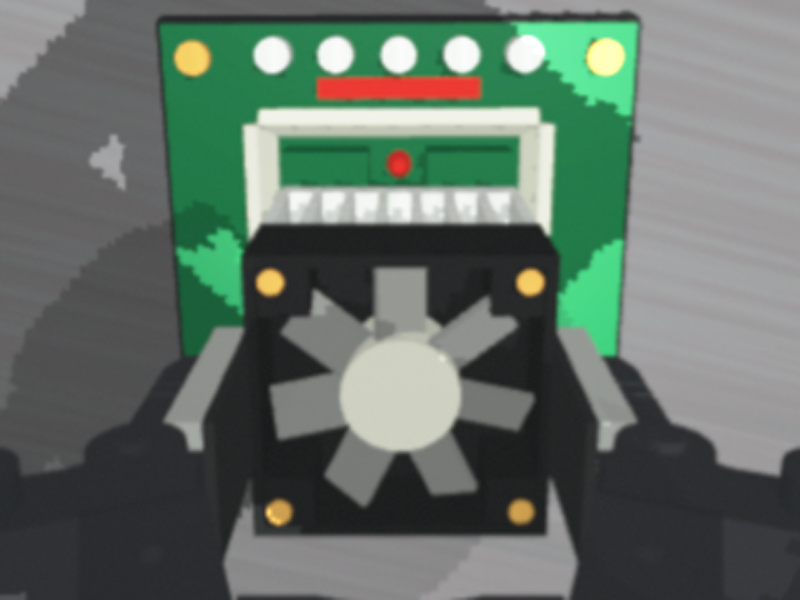

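```bash
python3 -m inch '[0,0.06,0,0,0,0, 0,0.1,0,0,0,0, 0,0.1,0,0,0,0]'
```

```text
time_s: 16.95
eef_pos: [607.4, -206.5, 81.6]
ee_rot: [-0.09, 0.09, -0.701, 0.702]
force: [-0.9, 1.2, 4.2]
grip_width: 0.574
```

```bash
python3 -m inch '[0,0,0,0,0,0, 0,0,0,0,0,0, 0,0,0,0,0,0, 0,0,0,0,0,0, 0,-2,0,0,0,0, 0,-5,0,0,0,0, 2,-8,0,0,0,0, 4,-10,0,0,0,0]' -1;python3 -m inch '[0,0,0,0,0,0, 0,0,0,0,0,0]';  python3 - <<'E'
from h import *
t,r=tool(); print(t, ctrl.sense()['force'])
c,im=snap("wrist","w16",None,1.4)
E
```

```text
time_s: 17.62
eef_pos: [568.8, -216.6, 183.2]
ee_rot: [-0.091, 0.089, -0.701, 0.702]
force: [0.5, -0.2, -0.3]
grip_width: 1.002
time_s: 17.78
eef_pos: [568.5, -216.9, 181.9]
ee_rot: [-0.09, 0.089, -0.701, 0.702]
force: [0.1, 0.0, 0.2]
grip_width: 0.999
[ 568.50541419 -216.93620793  181.94717695] [0.13043425 0.03590499 0.17056654]
```

View pics/w16.png

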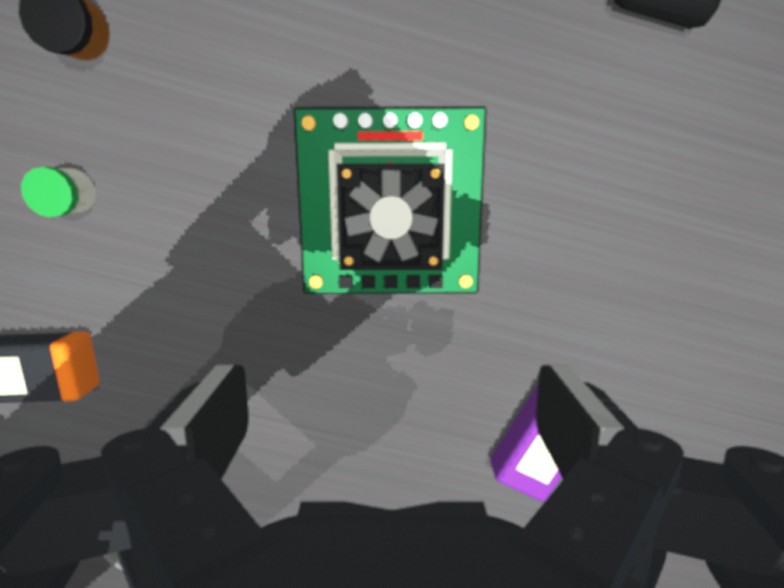

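```bash
python3 - <<'E'
from h import *
c,im=load("w16"); t,r=tool()
q(c,[(337,166),(446,166),(442,271),(340,270)],96,1.4)
q(c,[(346,174),(435,174),(433,261),(349,261)],96,1.4); print(px2w(c,(391/1.4,217/1.4),96))
s=ctrl.sense()['joints']; M=r.as_matrix(); print(np.degrees(s).round(1), np.degrees(np.arctan2(M[1,2],M[0,2])))
print(plan([449,-36,150],np.radians(18)))
print(r.inv().apply(np.array([449,-36,150])-t))
E
```

```text
ctr [ 605.9 -207.9] len [np.float64(50.2), np.float64(49.4), np.float64(49.7), np.float64(48.9)] ang [np.float64(-75.5), np.float64(-166.0), np.float64(103.9), np.float64(14.6)]
ctr [ 606.4 -207.6] len [np.float64(41.1), np.float64(40.9), np.float64(40.7), np.float64(40.8)] ang [np.float64(-75.5), np.float64(-165.5), np.float64(104.5), np.float64(15.2)]
[ 607.15488965 -207.5052692    96.        ]
[-31.9  30.7  74.6   0.   74.7  43.6] -75.42209656175832
(array([  7.03,   3.06, -20.47]), array([0.   , 1.511, 0.   ]))
[  70.2502279    30.60028531 -204.71524083]
```

```bash
python3 - <<'E'
from h import *
print(plan([421,49,150],np.radians(-162)))
E
```

```text
(array([  7.6 ,   3.06, -29.4 ]), array([0.   , 1.511, 0.   ]))
```

```bash
python3 -m inch '[1.5,0,-6,0,0.124,0, 4,1,-14,0,0.248,0, 7.6,3,-22,0,0.372,0, 7.6,3,-29.4,0,0.496,0, 7.6,3,-29.4,0,0.62,0, 7.6,3,-29.4,0,0.744,0, 7.6,3,-29.4,0,0.868,0, 7.6,3,-29.4,0,0.99,0]';  python3 - <<'E'
from h import *
t,r=tool(); print(t,np.degrees(ctrl.sense()['joints']).round(0)); print(plan([421,49,150],np.radians(-162)))
E
```

```text
time_s: 18.5
eef_pos: [418.4, 52.0, 149.3]
ee_rot: [0.253, -0.25, -0.661, 0.661]
force: [0.3, -0.3, -0.2]
grip_width: 1.001
[418.42802129  52.03384706 149.27761217] [ -9.  10. 109.   0.  61. 123.]
(array([-0.39, -0.07,  0.06]), array([-0.002,  0.53 ,  0.003]))
```

```bash
python3 -m inch '[0,0,0,0,0.12,0, 0,0,0,0,0.24,0, 0,0,0,0,0.36,0, 0,0,0,0,0.48,0, 0,0,0,0,0.53,0, 0,0,0,0,0.53,0]';  python3 - <<'E'
from h import *
c,im=snap("wrist","w17",None,1.4)
t,r=tool(); print(t,np.degrees(ctrl.sense()['joints']).round(0)); print(plan([421,49,150],np.radians(-162)))
for d in ctrl.search_frame('brick_c',"wrist")[:3]: print(np.round(d['uv'],1),round(d['score'],2),np.round(px2w(c,d['uv'],28)[:2],1))
E
```

```text
time_s: 19.0
eef_pos: [420.7, 49.3, 149.8]
ee_rot: [0.416, -0.414, -0.572, 0.573]
force: [0.7, 0.3, 0.5]
grip_width: 0.999
[420.74441092  49.18053612 149.89783971] [ -9.  10. 109.   0.  61. 152.]
(array([-0.03, -0.01, -0.02]), array([-0.002,  0.005,  0.001]))
[276.5 146.1] 0.93 [435.1   6.8]
```

View pics/w17.png

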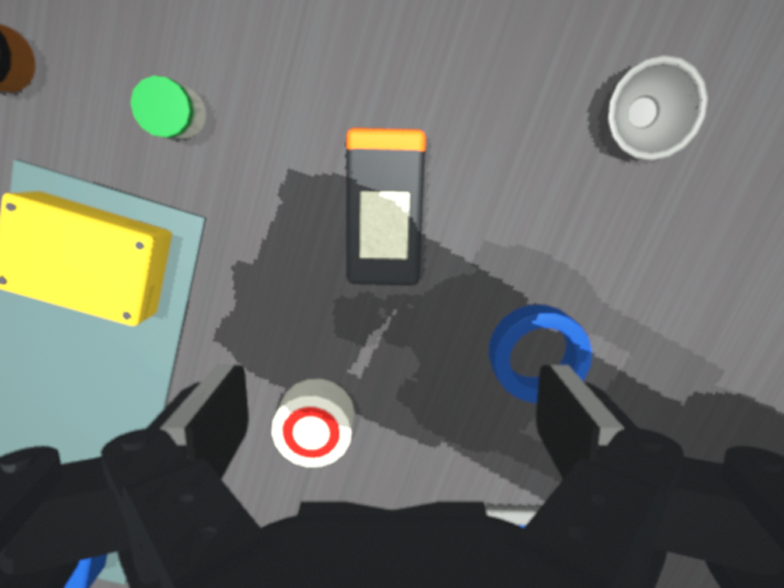

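```bash
python3 - <<'E'
from h import *
c,im=load("w17"); t,r=tool()
cv2.imwrite("pics/w17z.png",cv2.resize(im[85:210,235:315],None,fx=4.8,fy=4.8,interpolation=cv2.INTER_CUBIC)[:600])
ctr=q(c,[(348,131),(425,133),(420,283),(347,282)],28,1.4)
print("logger",px2w(c,(311/1.4,434/1.4),26).round(1))
print("relay");q(c,[(1,193),(154,236),(137,326),(-12,285)],31,1.4)
print(plan([*ctr,7],np.radians(-162)))
E
```

```text
ctr [435.3  10.1] len [np.float64(40.2), np.float64(80.7), np.float64(41.4), np.float64(81.1)] ang [np.float64(-163.3), np.float64(107.1), np.float64(17.3), np.float64(-73.7)]
logger [436.7 155.5  26. ]
relay
ctr [590.6  90.1] len [np.float64(80.3), np.float64(54.0), np.float64(82.0), np.float64(53.0)] ang [np.float64(-178.3), np.float64(90.7), np.float64(1.0), np.float64(-91.2)]
(array([-4.17, 14.3 , -0.17]), array([-0.001,  0.005,  0.001]))
```

View pics/w17z.png

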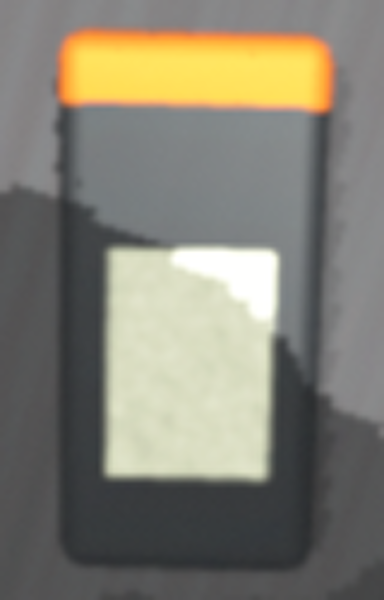

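```bash
python3 -m inch '[-2.5,3,-0.15,0,0.015,0, -4.2,6.5,-0.15,0,0.018,0, -4.2,10,-0.15,0,0.018,0, -4.2,12.5,-0.15,0,0.018,0, -4.2,14,-0.15,0,0.018,0, -4.2,14.3,-0.15,0,0.018,0, -4.2,14.3,-0.15,0,0.018,0]';python3 -m inch '[0,0,0,0,0,0, 0,0,0,0,0,0, 0,0,0,0,0,0, 0,0,0,0,0,0, 0,0,0,0,0,0, 0,0,0,0,0,0]' 1 45;  python3 -m inch '[0,-3,0,0,0,0, 0,-7,0,0,0,0, 0,-11,0,0,0,0, 0,-14,0,0,0,0, 0,-14,0,0,0,0, 0,-14,0,0,0,0]'; python3 - <<'E'
from h import *
t,r=tool(); print(t)
snap("wrist","w18",(120,120,440,360),2.5)
E
```

```text
time_s: 19.68
eef_pos: [435.0, 9.6, 7.1]
ee_rot: [0.42, -0.419, -0.569, 0.569]
force: [-0.3, 0.5, 0.1]
grip_width: 1.001
time_s: 20.18
eef_pos: [436.1, 9.3, 8.9]
ee_rot: [-0.419, 0.421, 0.569, -0.569]
force: [-1.4, 0.3, 7.4]
grip_width: 0.482
time_s: 20.68
eef_pos: [435.8, 9.4, 149.0]
ee_rot: [-0.419, 0.421, 0.569, -0.569]
force: [0.1, -0.0, -2.8]
grip_width: 0.479
[435.82928179   9.36372468 149.00081771]
```

View pics/w18.png

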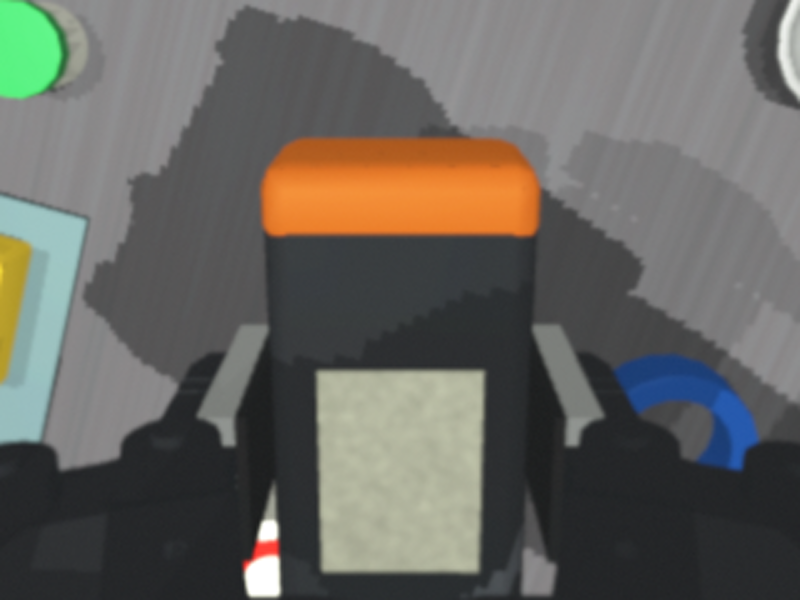

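```bash
python3 - <<'E'
from h import *
c,im=load("w18"); t,r=tool()
f=lambda u,v,dz: r.inv().apply(px2w(c,(120+u/2.5,120+v/2.5),t[2]+dz)-t).round(1)
for v,dz in [(140,-7),(140,-5),(170,17),(170,19)]: print(v,dz,f(400,v,dz))
print("sides",f(266,235,17),f(536,235,17),"label",f(316,370,19),f(485,370,19),f(320,573,19),f(478,573,19))
c7,i7=load("w17")
# in w17 : label vs ends in world
for v in (131,283): print(px2w(c7,(385/1.4,v/1.4),27).round(1))
g=lambda v:px2w(c7,(275/1.0,85+v/4.8),27)
L=[g(v) for v in (32,247,478,565)]; print([round(float(np.linalg.norm(L[i+1]-L[i])),1) for i in range(3)])
E
```

```text
140 -7 [-41.1   7.    1.2]
140 -5 [-41.4   5.    1.2]
170 17 [-40.4 -17.    1.2]
170 19 [-40.8 -19.    1.2]
sides [-30.2 -17.  -19.5] [-30.2 -17.   22.2] label [ -8.5 -19.  -12.1] [ -8.6 -19.   14.7] [ 28.6 -19.  -12.3] [ 28.6 -19.   14.4]
[447.9 -28.9  27. ]
[422.7  49.1  27. ]
[32.1, 37.0, 14.7]
```

```bash
python3 - <<'E'
from h import *
t,r=tool(); print(r.inv().apply(np.array([590,191.,110])-t)/10)
E
```

```text
[ 12.76844998   3.75640028 -20.15797294]
```

```bash
python3 -m inch '[1.5,0,-2.5,0,-0.124,0, 3,0,-5,0,-0.248,0, 4.5,0,-7.5,0,-0.372,0, 6,0,-10,0,-0.496,0, 8,0,-12.5,0,-0.62,0, 9.5,0,-15,0,-0.744,0, 11,0,-17.5,0,-0.868,0, 12.8,0,-20.2,0,-0.992,0]'; python3 -m inch '[0,1,0,0,-0.124,0, 0,2,0,0,-0.248,0, 0,3,0,0,-0.372,0, 0,3.7,0,0,-0.496,0, 0,3.7,0,0,-0.62,0, 0,3.7,0,0,-0.744,0, 0,3.7,0,0,-0.868,0, 0,3.7,0,0,-0.992,0]';python3 - <<'E'
from h import *
t,r=tool(); M=r.as_matrix(); print(t,np.degrees(ctrl.sense()['joints']).round(0),np.degrees(np.arctan2(M[1,2],M[0,2]))); print(plan([590,191,110],np.radians(0.5)))
E
```

```text
time_s: 21.4
eef_pos: [590.5, 192.1, 145.2]
ee_rot: [0.098, -0.095, -0.7, 0.701]
force: [-0.4, -0.5, -2.1]
grip_width: 0.48
time_s: 22.07
eef_pos: [589.7, 191.1, 108.2]
ee_rot: [0.247, -0.25, 0.662, -0.662]
force: [0.2, -0.0, -2.5]
grip_width: 0.477
[589.66673307 191.10591439 108.19555026] [ 7. 36. 77.  0. 67. 56.] -48.83151187485989
(array([-0.02, -0.18,  0.03]), array([ 0.004, -0.861,  0.002]))
```

```bash
python3 -m inch '[0,0,0,0,-0.124,0, 0,0,0,0,-0.248,0, 0,0,0,0,-0.372,0, 0,0,0,0,-0.496,0, 0,0,0,0,-0.62,0, 0,0,0,0,-0.744,0, 0,0,0,0,-0.861,0, 0,0,0,0,-0.861,0]';python3 - <<'E'
from h import *
c,im=snap("wrist","w19",None,1.4)
t,r=tool(); M=r.as_matrix(); print(t,np.degrees(np.arctan2(M[1,2],M[0,2])))
E
```

```text
time_s: 22.73
eef_pos: [589.7, 191.1, 108.5]
ee_rot: [-0.501, 0.503, -0.499, 0.497]
force: [-0.3, -0.6, -2.8]
grip_width: 0.484
[589.86570097 191.13778604 108.75985234] 0.02238749937435804
```

View pics/w19.png

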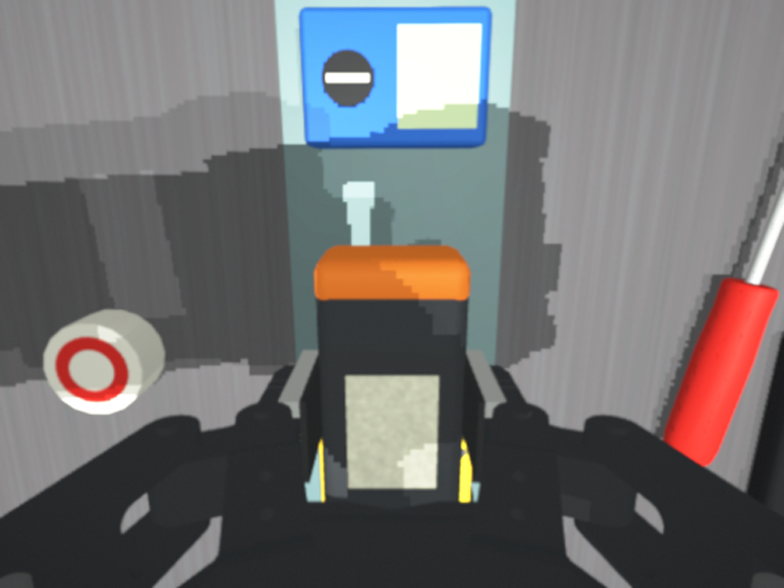

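```bash
python3 - <<'E'
from h import *
c,im=load("w19"); t,r=tool()
f=lambda u,v,z: r.inv().apply(px2w(c,(u/1.4,v/1.4),z)-t).round(1)
q(c,[(302,9),(491,9),(486,143),(305,144)],29,1.4)
P=np.array([f(u,v,29) for u,v in [(302,9),(491,9),(486,143),(305,144)]]);print(P.tolist(),P.mean(0))
print("mat edges",f(276,5,3),f(517,5,3),f(289,220,3),f(504,220,3), px2w(c,(276/1.4,5/1.4),3),px2w(c,(289/1.4,220/1.4),3))
print("brick front",f(392,248,t[2]-6),f(392,265,t[2]+18),"sides",f(317,300,t[2]+17),f(467,300,t[2]+17))
E
```

```text
ctr [589.1 290.4] len [np.float64(77.8), np.float64(52.4), np.float64(79.9), np.float64(52.9)] ang [np.float64(0.3), np.float64(-88.8), np.float64(-179.3), np.float64(88.9)]
[[-125.5, 79.8, -39.3], [-125.9, 79.6, 38.5], [-73.5, 79.6, 39.6], [-72.6, 79.9, -40.3]] [-99.375  79.725  -0.375]
mat edges [-134.2  105.9  -55.5] [-134.7  105.5   55. ] [-36.2 105.9 -54.6] [-36.9 105.5  55.8] [533.94331765 325.26277984   3.        ] [534.90091163 227.31172167   3.        ]
brick front [-38.9   6.   -1.8] [-38.4 -18.   -1.8] sides [-28.3 -16.9 -22.1] [-28.6 -17.1  18.6]
```

```bash
python3 -m inch '[-0.1,2,0.05,0,0,0, -0.2,4,0.1,0,0,0, -0.2,6,0.1,0,0,0, -0.2,7.5,0.1,0,0,0, -0.2,8.6,0.1,0,0,0, -0.2,9.2,0.1,0,0,0, -0.2,9.3,0.1,0,0,0, -0.2,9.3,0.1,0,0,0]';python3 -m inch '[0,0.1,0,0,0,0, 0,0.2,0,0,0,0, 0,0.2,0,0,0,0]';python3 -m inch '[0,0.1,0,0,0,0, 0,0.2,0,0,0,0, 0,0.2,0,0,0,0]';python3 - <<'E'
from h import *
c,im=snap("wrist","w20",None,1.4)
t,r=tool(); M=r.as_matrix(); print(t,np.degrees(np.arctan2(M[1,2],M[0,2])))
E
```

```text
time_s: 23.45
eef_pos: [591.8, 193.3, 17.9]
ee_rot: [0.5, -0.5, 0.5, -0.5]
force: [-0.9, -0.1, -1.6]
grip_width: 0.48
time_s: 23.7
eef_pos: [592.0, 193.3, 16.3]
ee_rot: [0.501, -0.5, 0.499, -0.5]
force: [-0.1, -0.2, -2.1]
grip_width: 0.479
time_s: 23.95
eef_pos: [591.7, 193.3, 13.8]
ee_rot: [-0.501, 0.501, -0.499, 0.499]
force: [-0.4, 1.0, -1.9]
grip_width: 0.481
[591.68567522 193.27566615  13.77365363] 0.14646404157766585
```

View pics/w20.png

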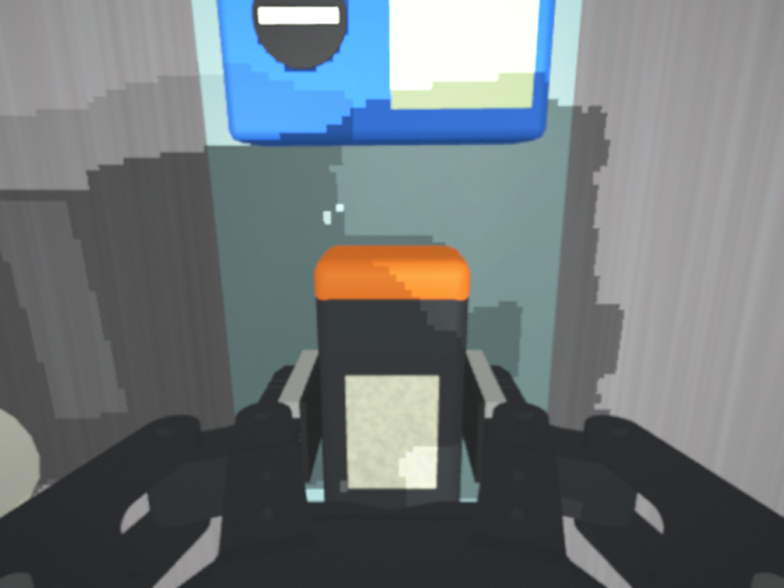

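```bash
python3 - <<'E'
from h import *
c,im=load("w20"); t,r=tool()
f=lambda u,v,z: r.inv().apply(px2w(c,(u/1.4,v/1.4),z)-t).round(1)
print("meter near edge: bottom",f(390,145,3),"top",f(390,132,31),f(390,137,29), "brick front",f(392,247,7),f(392,262,30))
E
python3 -m inch '[0,0.08,0,0,0,0, 0,0.15,0,0,0,0, 0,0.15,0,0,0,0]'
```

```text
meter near edge: bottom [-69.8  10.8  -2. ] top [-71.8 -17.2  -2. ] [-70.8 -15.2  -2. ] brick front [-39.    6.8  -1.4] [-38.8 -16.2  -1.5]
time_s: 24.25
eef_pos: [591.7, 193.3, 12.2]
ee_rot: [-0.501, 0.501, -0.499, 0.499]
force: [-0.2, -0.3, -1.5]
grip_width: 0.48
```

```bash
python3 -m inch '[0,0.08,0,0,0,0, 0,0.12,0,0,0,0, 0,0.12,0,0,0,0]'
```

```text
time_s: 24.5
eef_pos: [591.8, 193.2, 12.0]
ee_rot: [-0.501, 0.501, -0.499, 0.499]
force: [-3.1, -1.2, 5.4]
grip_width: 0.482
```

```bash
python3 -m inch '[0,0,0,0,0,0, 0,0,0,0,0,0, 0,0,0,0,0,0, 0,0,0,0,0,0, 0,-2,0,0,0,0, 0,-6,0,0,0,0, 0,-10,0,0,0,0, 3,-14,0,0,0,0]' -1;python3 -m inch '[2,0,0,0,0,0, 2,0,0,0,0,0, 2,0,0,0,0,0]';  python3 - <<'E'
from h import *
t,r=tool(); print(t, ctrl.sense()['force'])
c,im=snap("wrist","w21",None,1.4)
for n in('brick_c','logger_c'):
  for d in ctrl.search_frame(n,"wrist")[:2]: print(n,np.round(d['uv'],1),round(d['score'],2),np.round(px2w(c,d['uv'],28)[:2],1))
E
```

```text
time_s: 25.17
eef_pos: [591.7, 171.0, 147.2]
ee_rot: [0.502, -0.501, 0.498, -0.499]
force: [0.1, 0.7, 2.0]
grip_width: 1.0
time_s: 25.42
eef_pos: [591.8, 147.7, 144.4]
ee_rot: [0.5, -0.5, 0.5, -0.5]
force: [-0.2, -0.1, -0.8]
grip_width: 0.998
[591.79608901 147.74200263 144.41046245] [-0.18000055 -0.11814886 -0.76210874]
brick_c [279.7 142.3] 0.63 [590.3 194.1]
logger_c [ 90. 189.] 0.67 [445.  158.6]
```

View pics/w21.png

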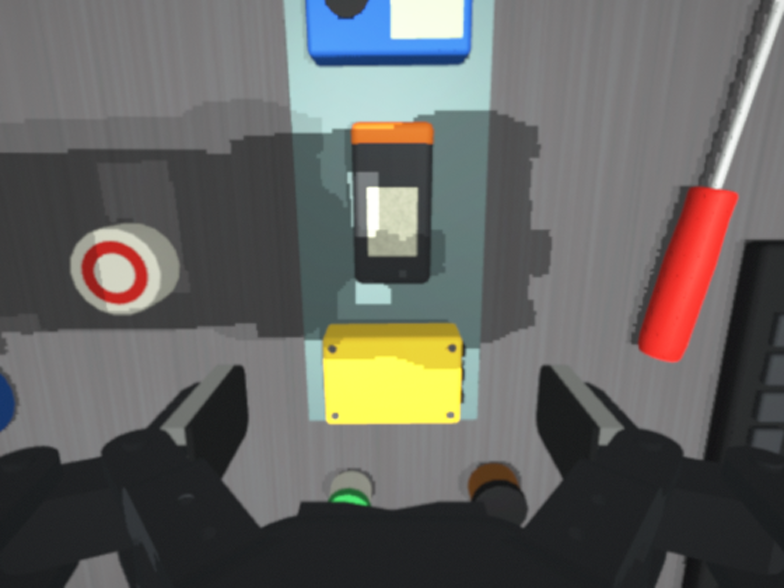

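```bash
python3 - <<'E'
from h import *
c,im=load("w21"); t,r=tool()
q(c,[(333,349),(452,348),(449,414),(335,415)],31,1.4)
ctr=q(c,[(353,125),(433,124),(429,282),(356,282)],29,1.4)
print("meter near",px2w(c,(390/1.4,64/1.4),5).round(1),"relay near",px2w(c,(392/1.4,323/1.4),5).round(1))
b,m,a=seg(im,(0,0,120),(179,60,255),(40,155,135,230)); 
print("logger ring",px2w(c,(115/1.4,271/1.4),26))
print(plan([437,154,150]),plan([437,112,150]))
E
```

```text
ctr [590.8  89.9] len [np.float64(67.8), np.float64(41.6), np.float64(67.4), np.float64(41.7)] ang [np.float64(0.5), np.float64(-90.6), np.float64(-179.4), np.float64(89.9)]
ctr [590.9 190.3] len [np.float64(40.6), np.float64(82.5), np.float64(40.4), np.float64(82.0)] ang [np.float64(0.7), np.float64(-90.2), np.float64(-180.0), np.float64(90.0)]
meter near [589.4 264.    5. ] relay near [590.6 117.3   5. ]
logger ring [437.3575755  154.60503157  26.        ]
(array([ -0.55,  -0.62, -15.44]), array([ 0.002, -0.   , -0.   ])) (array([  3.65,  -0.62, -15.46]), array([ 0.002, -0.   , -0.   ]))
```

```bash
python3 -m inch '[-0.6,0,-4,0,0,0, -0.6,0,-8,0,0,0, -0.6,1,-12,0,0,0, -0.6,3,-15.5,0,0,0, -0.6,6,-15.5,0,0,0, -0.6,7.5,-15.5,0,0,0, -0.6,7.5,-15.5,0,0,0, -0.6,7.5,-15.5,0,0,0]'; python3 - <<'E'
from h import *
c,im=snap("wrist","w22",None,1.4)
t,r=tool(); print(t, plan([437.2,154.6,6],np.radians(0)))
E
```

```text
time_s: 26.23
eef_pos: [436.7, 154.3, 69.2]
ee_rot: [-0.5, 0.501, -0.5, 0.499]
force: [0.3, 0.2, 1.1]
grip_width: 1.002
[437.33048442 154.26294793  69.94179447] (array([-0.03,  6.39, -0.02]), array([-0.   ,  0.003, -0.   ]))
```

View pics/w22.png

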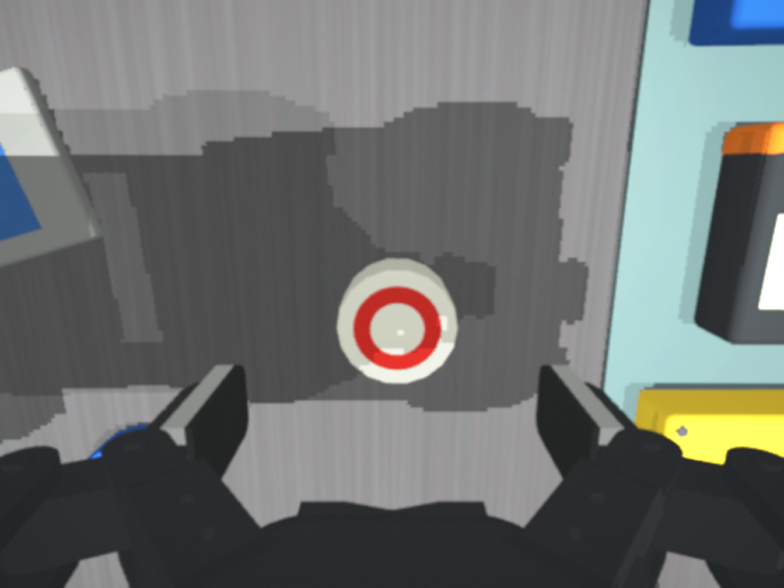

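```bash
python3 -c "
from h import *
c,im=load('w22'); t,r=tool()
p=px2w(c,(397.5/1.4,328/1.4),26); print(p, r.inv().apply(p-t))"
python3 -m inch '[0,2,0.05,0,0,0, 0,4,0.05,0,0,0, 0,5.5,0.05,0,0,0, 0,6.3,0.05,0,0,0, 0,6.4,0.05,0,0,0, 0,6.4,0.05,0,0,0]';python3 -m inch '[0,0,0,0,0,0, 0,0,0,0,0,0, 0,0,0,0,0,0, 0,0,0,0,0,0, 0,0,0,0,0,0, 0,0,0,0,0,0]' 1 35;  python3 -m inch '[0,-3,0,0,0,0, 0,-6,0,0,0,0, 0,-9,0,0,0,0, 0,-10,0,0,0,0, 0,-10,0,0,0,0, 0,-10,0,0,0,0]'; python3 - <<'E'
from h import *
t,r=tool(); print(t)
snap("wrist","w23",(120,120,440,360),2.5)
print(plan([590.8,89.9,105],0))
E
```

```text
[437.52672186 153.87211307  26.        ] [ 0.39472089 43.94184074  0.17717393]
time_s: 26.78
eef_pos: [437.9, 154.0, 6.1]
ee_rot: [0.501, -0.5, 0.499, -0.5]
force: [-0.3, 0.0, 0.3]
grip_width: 0.998
time_s: 27.28
eef_pos: [437.8, 153.9, 6.4]
ee_rot: [0.501, -0.5, 0.499, -0.5]
force: [-1.4, -0.6, 5.7]
grip_width: 0.56
time_s: 27.78
eef_pos: [437.2, 153.9, 105.4]
ee_rot: [0.501, -0.501, 0.499, -0.499]
force: [-0.1, -0.5, -1.2]
grip_width: 0.568
[437.19356828 153.86220305 105.44527655]
(array([ 6.43, -0.05, 15.39]), array([0.001, 0.003, 0.   ]))
```

View pics/w23.png

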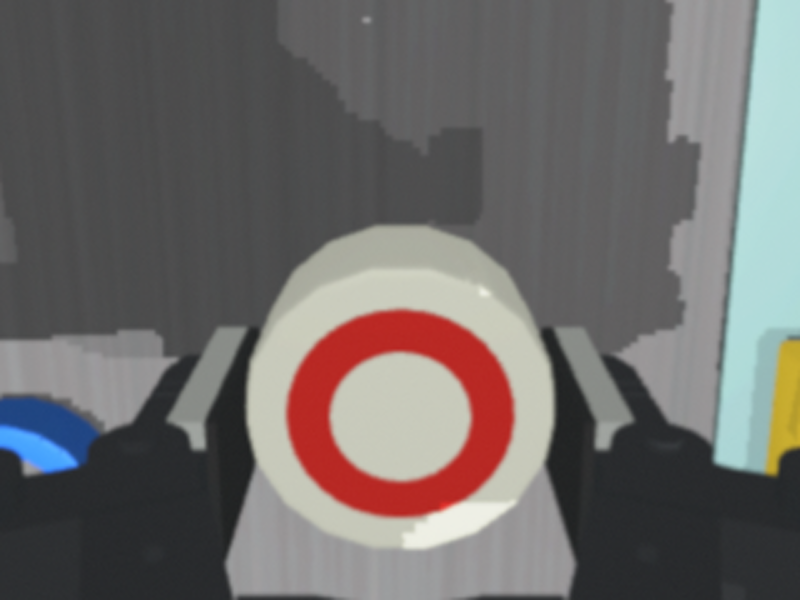

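```bash
python3 -c "
from h import *
c,im=load('w23'); t,r=tool()
p=px2w(c,(120+401/2.5,120+413/2.5),t[2]+19.3); print(p, r.inv().apply(p-t))"
python3 -m inch '[1.6,0,4,0,0,0, 3.2,0,8,0,0,0, 4.8,0,12,0,0,0, 6.4,0,15.4,0,0,0, 6.4,0,15.4,0,0,0, 6.4,0,15.4,0,0,0, 6.4,0,15.4,0,0,0]'; python3 - <<'E'
from h import *
c,im=snap("wrist","w24",None,1.4)
t,r=tool(); print(t,plan([590.8,89.9,38],0))
E
```

```text
[435.93312265 153.3319424  123.9871626 ] [  0.49830463 -19.29888809  -0.87025293]
time_s: 28.42
eef_pos: [590.3, 90.5, 103.7]
ee_rot: [-0.5, 0.501, -0.5, 0.498]
force: [-0.3, 0.1, -0.3]
grip_width: 0.567
[590.22024328  90.7722371  104.30335257] (array([0.09, 6.63, 0.08]), array([ 0.003,  0.003, -0.   ]))
```

View pics/w24.png

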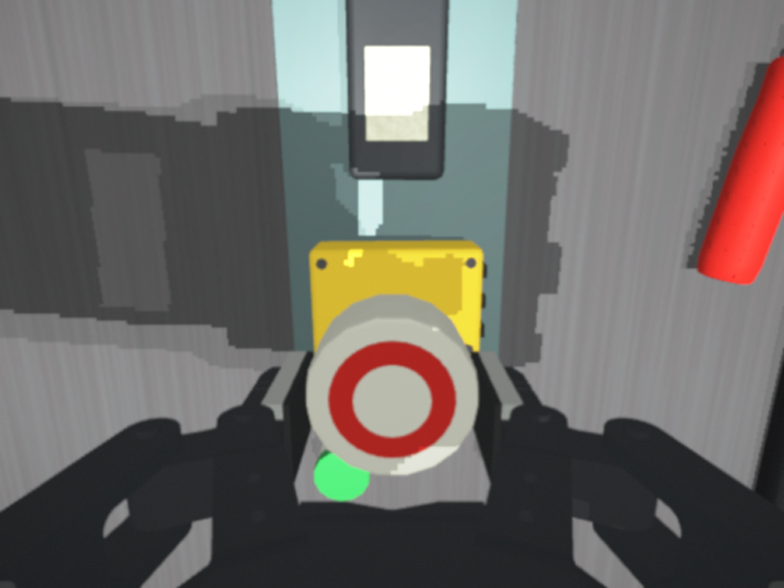

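```bash
python3 -c "
from h import *
c,im=load('w24'); t,r=tool()
f=lambda u,v,z: r.inv().apply(px2w(c,(u/1.4,v/1.4),z)-t).round(1)
print(f(321,264,31),f(471,263,31),'logger',f(392.5,399,t[2]+19.3))"
python3 -m inch '[0.1,1.5,0.03,0,0,0, 0.1,3,0.03,0,0,0, 0.1,4.5,0.03,0,0,0, 0.1,5.5,0.03,0,0,0, 0.1,6.1,0.03,0,0,0, 0.1,6.3,0.03,0,0,0, 0.1,6.3,0.03,0,0,0, 0.1,6.3,0.03,0,0,0]'; python3 - <<'E'
from h import *
c,im=snap("wrist","w25",(120,120,440,360),2.5)
t,r=tool(); print(t)
f=lambda u,v,z: r.inv().apply(px2w(c,(u,v),z)-t).round(1)
E
```

```text
[-19.9  73.4 -33.7] [-20.4  73.2  34.8] logger [  0.  -19.3  -1.2]
time_s: 29.13
eef_pos: [592.1, 89.4, 43.2]
ee_rot: [0.501, -0.5, 0.499, -0.5]
force: [1.2, 0.5, -1.8]
grip_width: 0.563
[592.15734731  89.33017639  43.2616481 ]
```

View pics/w25.png

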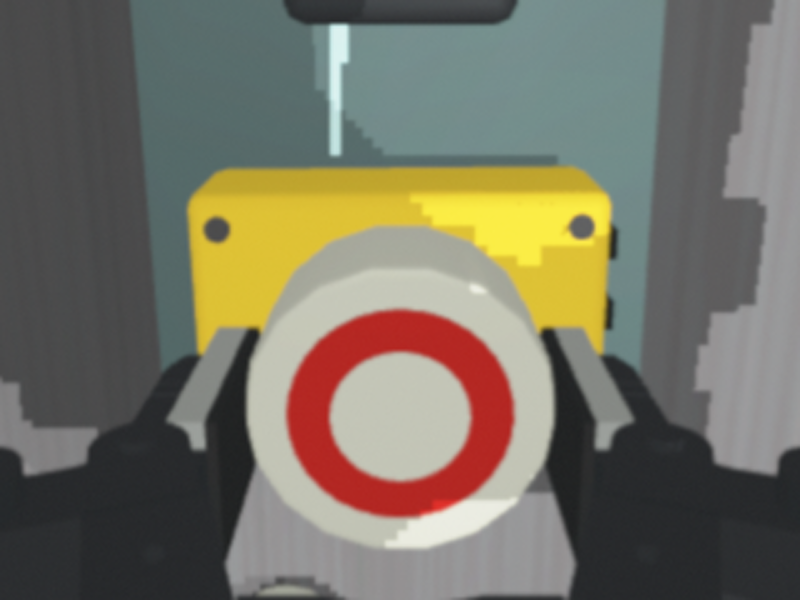

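Centred over the box. Descending to contact in small steps.

```bash
python3 -m inch '[0,0.15,0,0,0,0, 0,0.3,0,0,0,0, 0,0.3,0,0,0,0]';python3 -m inch '[0,0.08,0,0,0,0, 0,0.16,0,0,0,0, 0,0.16,0,0,0,0]';python3 -m inch '[0,0.06,0,0,0,0, 0,0.1,0,0,0,0, 0,0.1,0,0,0,0]'
```

```text
time_s: 29.43
eef_pos: [591.7, 89.3, 39.4]
ee_rot: [-0.501, 0.501, -0.499, 0.499]
force: [-0.2, 0.4, -1.0]
grip_width: 0.565
time_s: 29.68
eef_pos: [591.7, 89.3, 37.7]
ee_rot: [-0.501, 0.501, -0.499, 0.499]
force: [0.5, 0.8, -0.8]
grip_width: 0.57
time_s: 29.93
eef_pos: [591.9, 89.3, 37.4]
ee_rot: [0.501, -0.501, 0.499, -0.499]
force: [-2.1, 0.5, 5.9]
grip_width: 0.567
```

Contact at the expected height. Release and retreat.

```bash
python3 -m inch '[0,0,0,0,0,0, 0,0,0,0,0,0, 0,0,0,0,0,0, 0,0,0,0,0,0, 0,-2,0,0,0,0, 0,-5,0,0,0,0, 0,-9,0,0,0,0, 3,-12,0,0,0,0]' -1;python3 -m inch '[4,0,0,0,0,0, 4,0,0,0,0,0, 4,0,0,0,0,0]';  python3 - <<'E'
from h import *
t,r=tool(); print(t, ctrl.sense()['force'])
c,im=snap("wrist","w26",None,1.4)
snap("top","top2",(110,110,450,310),2.3); snap("side","side2",(150,100,350,340),2.4)
E
```

```text
time_s: 30.6
eef_pos: [592.0, 62.9, 159.1]
ee_rot: [0.502, -0.501, 0.498, -0.499]
force: [0.4, -0.8, 1.2]
grip_width: 1.002
time_s: 30.85
eef_pos: [592.0, 18.3, 156.4]
ee_rot: [-0.5, 0.5, -0.5, 0.5]
force: [-1.1, 0.2, -0.1]
grip_width: 1.003
[591.96667163  18.27886582 156.36501912] [-1.06118524  0.21399176 -0.06419793]
```

View pics/w26.png

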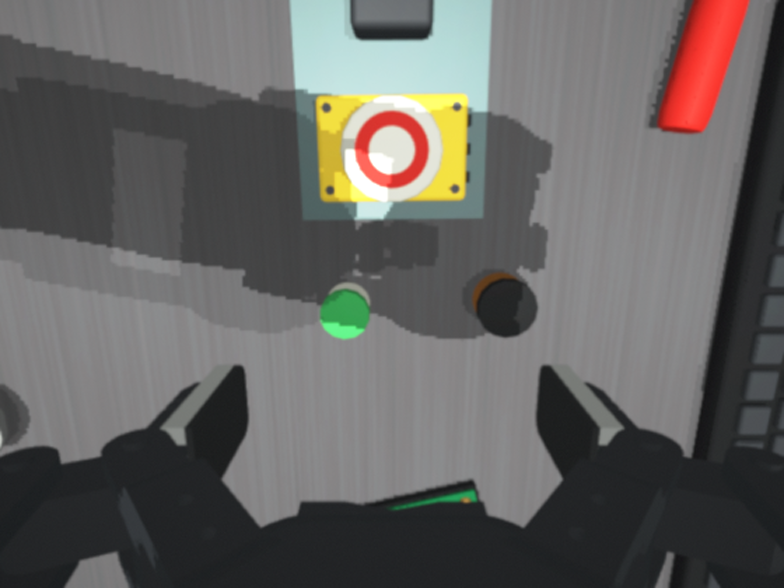

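View pics/side2.png

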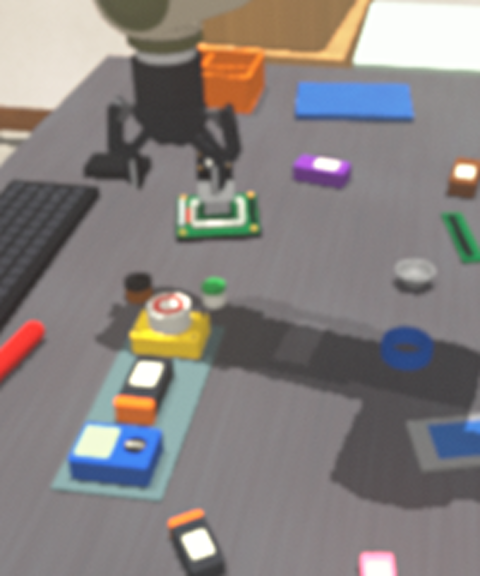

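View pics/top2.png

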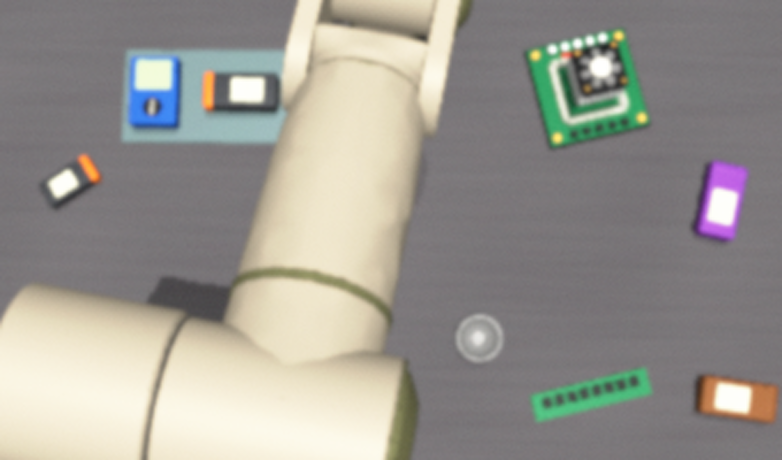

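```bash
python3 - <<'E'
from h import *
c,im=load("top2"); p=lambda u,v,z: px2w(c,(110+u/2.3,110+v/2.3),z).round(1)
print("fan",p(600,67,96),"board",np.mean([p(527,50,10),p(624,31,10),p(648,124,10),p(552,147,10)],0),"brick front/back",p(204,91,28),p(278,92,28))
c,im=load("w26"); 
print("logger",px2w(c,(391.5/1.4,149/1.4),57).round(1)); q(c,[(326,108),(457,107),(455,189),(330,190)],31,1.4)
print("brick rear",px2w(c,(392/1.4,38/1.4),28))
E
```

```text
fan [ 606.4 -207.4   96. ] board [ 605.625 -208.15    10.   ] brick front/back [589.3 231.2  28. ] [589.4 146.6  28. ]
logger [590.5  89.6  57. ]
ctr [590.8  90.2] len [np.float64(68.5), np.float64(41.8), np.float64(68.2), np.float64(41.9)] ang [np.float64(0.4), np.float64(-89.4), np.float64(-179.6), np.float64(90.9)]
brick rear [590.82358132 144.54138126  28.        ]
```

```bash
python3 -m inch '[0,-1,0,0,0,0, 0,-1,0,0,0,0, 0,-1,0,0,0,0, 0,-1,0,0,0,0]'; python3 -c "
from rig import ctrl
print(ctrl.finish_job())"
```

```text
time_s: 31.33
eef_pos: [592.0, 20.2, 166.4]
ee_rot: [0.501, -0.501, 0.499, -0.499]
force: [0.5, 0.4, 0.2]
grip_width: 1.0
the job is handed in; nothing more can be done
None
```

I built the burn-in stack and laid out the mat, then handed the job in at about 31 s of the 131 s allowed. `finish_job()` gave no verdict.

| Part | Result | Last measurement |
|---|---|---|
| Module | seated, red peg in the notch | about 1–1.5 mm from the board centre, yaw within about 1–3° |
| Heat sink | on the module | about 0.5 mm off |
| Fan | on the heat sink | about 1.5 mm off |
| Brick | flat midway between meter and relay box, orange end to the blue meter | about 1–3 mm from midway, yaw within about 1° |
| Logger | upright on the yellow box | about 0.6 mm from its centre |

- **When measured:** The module and heat sink figures come from just after each was placed, because later parts covered them. The fan, brick and logger were seen again in the final pictures.
- **Disagreements:** The wrist calibration wandered by 1–3 mm between views, so each placing was aligned against the target in the same picture. The top and wrist cameras differed by 1–2 mm on the brick. All of that is inside the tolerances.
- **Not measured:** Tilt and being at rest were judged only by eye. The final side and top pictures showed everything upright, and the gripper was open and clear of all parts.

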